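# Tip a tray of spent vials over the rim of the disposal bin

### The job

Swing the disposal bin's lid open past upright and lower it gently onto its stop. Then hook the cleat under the vial tray's spout over the bin rim nearest the tray and, with the tray pivoting on that rim, rotate it up until it stands nearly on end, so that all three vials fall into the bin. Finally set the empty tray gently back on the bench, level and clear of the bin, and let go, leaving the lid open and the other things on the bench undisturbed.

Things in the scene. Friction and masses are not known exactly. Their poses are not given: they have to be found in the camera images.
- bin: Grey open-topped rectangular disposal bin, fixed to the bench, 200 (its x) x 170 (its y) x 90 mm high, walls 6 mm, floor 6 mm. Origin: centre of its underside; z up. Its -y side is the rim to hook the tray on (it faces the tray); the lid is hinged along its +y side.
- bin_rim (a point): Middle of the inner top edge of the bin's -y wall (90 mm above the bench); axes as the bin's. The wall runs along x and is 6 mm thick, from here towards -y.
- lid_part (a joint): Lid angle: 0 shut, 1.57 upright, 2.0 on its stop, leaning back outside the bin, where its weight keeps it. It opens about the bin's -x axis: the free (-y) edge rises and goes over to +y. Plate 204 x 172 x 5 mm, 0.2 kg, hinge free, no spring: let go before upright it falls shut, let go just past upright it slams.
- lid_hinge (a point): Middle of the lid's hinge line, on the top of the bin's +y wall; axes as the bin's; the line runs along x.
- lid_bar (a point): Centre of the lid's handle: a round bar 14 mm thick, 110 mm long, parallel to the bin's x, on two 10 mm rods 55 mm either side of its centre, 35 mm clear beyond the lid's free edge; 214 mm from the hinge line and, shut, 7 mm above it. Axes turn with the lid (-y away from the hinge). The bar can turn in a light grip as the lid swings.
- tray: Loose steel tray, 0.2 to 0.3 kg empty. Origin: below its middle, level with its feet; z up, +y to the spout. Floor x -61 to 61, y -65 to 75 mm, underside 16, top 20 mm up; side and rear walls up to 48; the +y end (spout) is open. Under the floor: the cleat (cross bar, y 40 to 45, z 0 to 16; front foot and hook) and a rear foot at y -55. Starts level, spout roughly towards the bin's -y side.
- tray_bar (a point): Centre of the tray's handle, a round bar 18 mm thick and 100 mm long parallel to the tray's x, at tray (0, -112, 50) mm, 38 mm clear behind the rear wall, on two rods 50 mm either side of its centre. Axes as the tray's. It may turn a little in the grip.
- tray_notch (a point): Point under the spout where the rim's inner edge sits when hooked: tray (0, 54, 16) mm, on the floor's underside, 9 mm ahead of the cleat's front face (3 mm play round the 6 mm wall). Axes as the tray's. Hooked, the floor rests on the rim, cleat outside the wall, spout inside; the tray can then turn up to 1.5 rad about the rim (about its -x axis, handle rising).
- vial1_mid (a point): Middle of one of the three closed sample vials, 32 mm thick, 66 mm long, about 35 g, lying side by side on the tray's floor, lengthwise along the tray's y, centred some 7 to 19 mm behind the tray's middle, caps towards the spout. Axis z runs from the base to the cap.
- vial2_mid (a point): Middle of another of the three closed sample vials, 32 mm thick, 66 mm long, about 35 g, lying side by side on the tray's floor, lengthwise along the tray's y, centred some 7 to 19 mm behind the tray's middle, caps towards the spout. Axis z runs from the base to the cap.
- vial3_mid (a point): Middle of the third of the three closed sample vials, 32 mm thick, 66 mm long, about 35 g, lying side by side on the tray's floor, lengthwise along the tray's y, centred some 7 to 19 mm behind the tray's middle, caps towards the spout. Axis z runs from the base to the cap.
- timer: Bystander: the nearer small white bench timer, 44 x 68 x 55 mm. Origin: centre of its underside.
- filter_box: Bystander: the nearer small carton, 91 x 69 x 51 mm. Origin: centre of its underside.
- solvent_bottle: Bystander: the nearer brown bottle, 47 mm wide, 115 mm tall. Origin: centre of its underside.
- steel_beaker: Bystander: the nearer steel beaker, 68 mm wide, 75 mm tall. Origin: centre of its underside.
Things that resemble listed ones, but are neither listed nor needed, are in the scene too. What is shaped like the tray but turquoise is not meant.

How it is judged:
On the way, in this order (a step that is already met when the one before it is completed fails the run):
1. the lid rests open on its stop (value of joint lid_part above 1.93 rad), for 0.2 s.
2. the tray, still carrying the three vials and not yet tipped, is hooked on the rim nearest it: the wall between cleat and spout, the tray touching the bin (y of tray_notch in the frame of bin_rim between -0.014 and 0.014 m and z of tray_notch in the frame of bin_rim between -0.012 and 0.012 m and x of tray_notch in the frame of bin_rim between -0.06 and 0.06 m and contact force between tray and bin above 0.1 N and distance between each of vial1_mid, vial2_mid, vial3_mid and tray_notch below 0.12 m and z of vial1_mid in the frame of tray between 0.02 and 0.06 m and y of each of vial1_mid, vial2_mid, vial3_mid in the frame of tray below 0.07 m and z of vial2_mid in the frame of tray between 0.02 and 0.06 m and z of vial3_mid in the frame of tray between 0.02 and 0.06 m and angle between tray's own z axis and vertical below 0.5 rad), for 0.1 s.
3. the tray is tipped steeply (over 63 degrees) while still hooked on the rim and touching the bin (y of tray_notch in the frame of bin_rim between -0.02 and 0.02 m and z of tray_notch in the frame of bin_rim between -0.02 and 0.02 m and x of tray_notch in the frame of bin_rim between -0.06 and 0.06 m and contact force between tray and bin above 0.1 N and angle between tray's own z axis and vertical above 1.1 rad), for 0.05 s.
At the end, for the whole second after the job is handed in: All three vials lie at rest inside the bin, the lid is open on its stop (over 1.93 rad), and the tray stands still on the bench, level within 3 degrees and within 6 mm of the bench's height, not touching the bin (x of vial1_mid in the frame of bin between -0.097 and 0.097 m and y of vial1_mid in the frame of bin between -0.082 and 0.082 m and z of vial1_mid in the frame of bin between 0 and 0.085 m and x of vial2_mid in the frame of bin between -0.097 and 0.097 m and y of vial2_mid in the frame of bin between -0.082 and 0.082 m and z of vial2_mid in the frame of bin between 0 and 0.085 m and x of vial3_mid in the frame of bin between -0.097 and 0.097 m and y of vial3_mid in the frame of bin between -0.082 and 0.082 m and z of vial3_mid in the frame of bin between 0 and 0.085 m and value of joint lid_part above 1.93 rad and angle between tray's own z axis and vertical below 0.05 rad and height (world z) of tray between -0.006 and 0.006 m and contact force between tray and bin below 0.05 N and linear speed of tray below 0.02 m/s and linear speed of each of vial1, vial2, vial3 below 0.05 m/s).
It fails at once if the lid slams: faster than 1.8 rad/s on the way down to its stop (value of joint lid_part above 1.75 rad and velocity of joint lid_part above 1.8 rad/s).
It fails at once if the tray is dropped or flung: it moves faster than 0.8 m/s (linear speed of tray above 0.8 m/s).
It fails at once if a bystander is pushed more than 40 mm (distance of any of timer, filter_box, solvent_bottle, steel_beaker from where it was at the start of the episode above 0.04 m).
It also fails if it takes over 72 s, if anything falls off the work surface, if the arm or the gripper's body presses on something with over 40 N, if the wrist force passes 120 N, or if a joint passes its speed limit or range.

### The arm

A 7-joint arm with a two-finger parallel gripper is mounted at the origin on a cart in front of the work surface, level with it; the furniture and walls round the work are solid. World frame = base frame: x ahead of the robot, y to its left, z up, the work surface at z = 0. Lengths are in m, angles in rad, forces in N, time in s.
With the tool pointing down it reaches from about 0.425 to 0.975 m from the base axis. Payload 16.7 kg.
Tool frame: the origin (TCP) lies at the very end of the fingers, on their centre line; the grasp point (between the pads) lies 19 mm behind it; x points along the fingers, y is the direction in which the jaws open and shut, and the axes are right-handed (so a half turn about x gives the same grasp; the last joint's range is limited). The gripper opens to 85 mm and grips with 20 to 120 N. Pads are 22 mm wide; open, the fingers measure 114 mm over their backs; the gripper's body (76 mm by 85 mm) begins 54 mm behind the grasp point. The pads swing forward as they close: fully open they stand 13 mm farther back than shut.
Start: joints at [1.171, 0.426, 0.074, 1.606, -0.034, 1.111, -0.067], TCP at [0.167, -0.654, 0.231] pointing down, gripper open.
Joint ranges: [-2.85, 2.85], [-0.5, 2.14], [-1.23, 1.37], [0.21, 2.46], [-1.02, 4.16], [0.16, 2.05], [-2.73, 2.73]. Speed limits (rad/s): [1.89, 1.89, 2.39, 2.39, 3.01, 3.01, 3.01].

### API

Orientations are given as a unit quaternion [x, y, z, w].
In Python, from plant import manip gives the robot as it stands.
- The arm moves only by the tool jog_arm, never from a script. Its arguments are lists of equal length, an entry for each row: "delta_pos": the shift along the tool's x, y, z in units of 40 mm (1.0 is 40 mm), a list of three; "rotation": the turn, a rotation vector about the tool's x, y, z in rad, a list of three; "claw": the gripper command: -1 is fully open, 1 is shut, values between are in proportion. In form: {"delta_pos": [[x, y, z], ...], "rotation": [[wx, wy, wz], ...], "claw": [claw, ...]}. A call has 1 to 12 rows; each row is the pose to reach, as a shift and turn from the pose measured when the call began, along the tool's axes at that moment; what a row does not reach only later rows make up. A row lasts 1/12 s, in which the tool goes at most 41.7 mm and 7.16 degrees, less where a joint would pass 70% of its speed; a pose out of reach is approached as far as the arm can. A call with a gripper value outside its range is refused whole. The fingers move at their own pace and stop on an object; the grip force is fixed at half the most. Time passes only in rows, so rows that repeat a pose let the fingers close. It gives the time, the measured TCP pose, the force and the opening at its end, in the units of the state.
- manip.get_state(): the state, without advancing time (a new reading comes with each control period).
- manip.capture(name): name is "scene" or "top" or "wrist"; returns the picture (400x640x3 uint8, red, green, blue); there is no depth.
- manip.camera_params(name): a dict with "fx", "fy", "cx", "cy" (pixels), "cam_to_world" (4x4, takes a point from camera to world coordinates); the wrist camera has in their place "T_tool_cam" (4x4, takes a point from camera to tool coordinates, whose origin is the TCP and whose axes are the tool frame's). Camera axes: x right, y down, z forward; pixel columns grow to the right and rows downward; lengths in m; the calibration is good to about 2 mm. The wrist camera is an equidistant fisheye: a pixel r from the principal point sees the ray r / f radians off the axis. A picture is of the moment at which its call begins: read the wrist's pose just before it. camera_params takes no time and is no camera call.
- manip.hand_in(): hands the job in, once; it reports no verdict.
The state is a dict: "time": time; "joint_pos": joint angles; "joint_velocities": joint speeds; "effort": joint torques, N m; "eef_pos": TCP position; "tcp_rot": TCP orientation; "force": force on the tool from outside, world axes, zero at the start; "torque": the same for the moment, N m; "opening": opening from 0.0 (shut) to 1.0 (fully open).
Only numpy, scipy, OpenCV 4.12 (cv2) and the standard library are available. Lean on these libraries where they do the work, as an engineer would, in place of code of your own. Each camera call takes 0.05 s, during which the arm holds its last target.

## Working session

There is one attempt and no reset: what is moved stays moved. The work goes in short steps, Python scripts to look and compute and a tool call to move; the robot and the scene stay as the last step left them, time stands still between calls to the robot, and variables do not carry over. Pictures are saved under pics/ and viewed, and the job is handed in when it is done.

Besides the shell and the picture viewer there is one more tool, called as name(argument=value, ...) on one line, values as JSON. jog_arm: Moves the arm, as the interface text tells. Its arguments: {"type":"object","properties":{"delta_pos":{"type":"array","items":{"type":"array","items":{"type":"number"}}},"rotation":{"type":"array","items":{"type":"array","items":{"type":"number"}}},"claw":{"type":"array","items":{"type":"number"}}},"required":["delta_pos","rotation","claw"]}

```bash
ls; mkdir -p pics; python3 - <<'E'
from plant import manip
import cv2
s=manip.get_state()
for k in s: print(k,s[k])
for n in ("scene","top","wrist"):
    im=manip.capture(n); cv2.imwrite(f"pics/{n}0.png",im[:,:,::-1]); p=manip.camera_params(n); print(n,p)
E
```

```text
pics
time 0.0
joint_pos [ 1.17149655  0.42674032  0.07386232  1.60659122 -0.03408805  1.11079993
 -0.06712214]
joint_velocities [ 1.32155475e-03 -2.57031929e-03  4.86717064e-04  8.47129142e-04
 -7.24300204e-04  9.52504282e-05  1.36397204e-03]
effort [ 6.11330711e-05 -9.49830866e+01  3.76056165e+00 -4.63512111e+01
  1.92134263e-02  1.01872088e-02 -2.52828994e-05]
eef_pos [ 0.16673025 -0.65367239  0.23061236]
tcp_rot [-0.70150606 -0.0885098   0.70169584 -0.0876254 ]
force [-0.54386856 -0.31185954 -0.08274374]
torque [0.0532395  0.01366739 0.05816673]
opening 0.9987755091161334
scene {'fx': 403.3002106618891, 'fy': 403.3002106618891, 'cx': 320.16467805686386, 'cy': 196.77830121267638, 'cam_to_world': array([[ 8.47957149e-01, -4.01900956e-01,  3.45607139e-01,
         2.09349056e-01],
       [-5.30064678e-01, -6.42521049e-01,  5.53351732e-01,
        -5.77859887e-01],
       [-3.32728722e-04, -6.52412694e-01, -7.57863818e-01,
         8.97334043e-01],
       [ 0.00000000e+00,  0.00000000e+00,  0.00000000e+00,
         1.00000000e+00]])}
top {'fx': 415.87156402236826, 'fy': 415.8715640223
[... 181 characters left out ...]
,  1.41860338e-02, -2.43861253e-03,
         4.31451025e-03],
       [-8.70018567e-04, -2.28670419e-01, -9.73503509e-01,
         1.25721057e+00],
       [ 0.00000000e+00,  0.00000000e+00,  0.00000000e+00,
         1.00000000e+00]])}
wrist {'fx': 309.70691628693146, 'fy': 309.70691628693146, 'cx': 316.87034687084434, 'cy': 200.53673149739421, 'T_tool_cam': array([[-3.67866516e-04, -2.62755814e-01,  9.64862294e-01,
        -1.43216210e-01],
       [ 9.99999932e-01, -8.74980933e-05,  3.57435315e-04,
        -3.02818196e-04],
       [-9.49459621e-06,  9.64862360e-01,  2.62755829e-01,
        -6.65009739e-02],
       [ 0.00000000e+00,  0.00000000e+00,  0.00000000e+00,
         1.00000000e+00]])}
```

View pics/scene0.png

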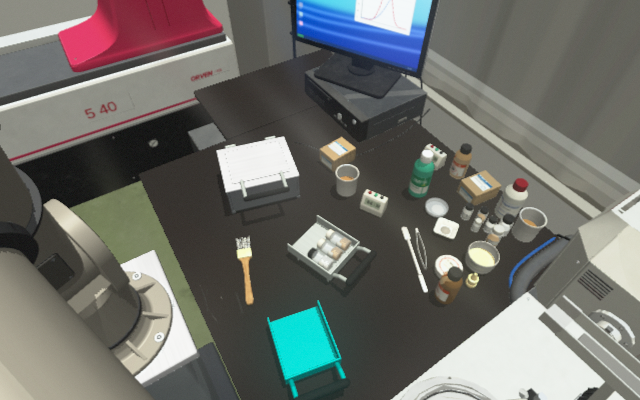

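View pics/top0.png

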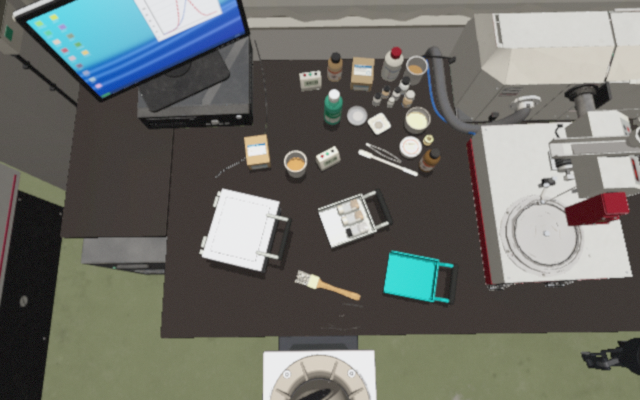

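View pics/wrist0.png

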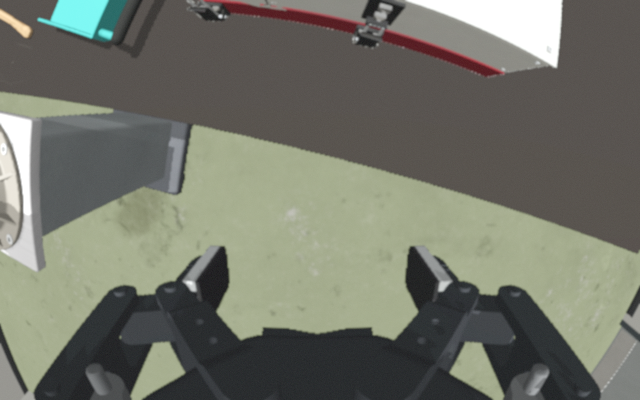

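The top view shows the bin at about (240,230) with its lid bar to the right at (280,238). The tray is at (350,220) with its bar at (380,210), and the turquoise decoy is at (418,277). Next I'll zoom in to measure.

```bash
cat > h.py <<'E'
import numpy as np, cv2
from plant import manip
from scipy.spatial.transform import Rotation as R
def ray(n,px):
    p=manip.camera_params(n); d=np.array([(px[0]-p['cx'])/p['fx'],(px[1]-p['cy'])/p['fy'],1.0])
    T=p['cam_to_world']; return T[:3,3],T[:3,:3]@d
def onz(n,px,z):
    o,d=ray(n,px); return o+d*(z-o[2])/d[2]
def tri(a,pa,b,pb):
    o1,d1=ray(a,pa);o2,d2=ray(b,pb); d1/=np.linalg.norm(d1);d2/=np.linalg.norm(d2)
    A=np.stack([d1,-d2],1); t=np.linalg.lstsq(A,o2-o1,rcond=None)[0]
    p=o1+d1*t[0];q=o2+d2*t[1]; return (p+q)/2,np.linalg.norm(p-q)
def proj(n,X):
    p=manip.camera_params(n);T=p['cam_to_world'];c=T[:3,:3].T@(np.asarray(X)-T[:3,3])
    return p['fx']*c[0]/c[2]+p['cx'],p['fy']*c[1]/c[2]+p['cy']
def crop(src,dst,x0,y0,x1,y1,k):
    im=cv2.imread(src)[y0:y1,x0:x1]; im=cv2.resize(im,None,fx=k,fy=k,interpolation=cv2.INTER_CUBIC)
    for x in range((x0+9)//10*10,x1,10):
        cv2.putText(im,str(x),((x-x0)*k,8),0,.3,(0,255,255),1); cv2.line(im,((x-x0)*k,10),((x-x0)*k,14),(0,255,255),1)
    for y in range((y0+9)//10*10,y1,10):
        cv2.putText(im,str(y),(0,(y-y0)*k+3),0,.3,(0,255,255),1); cv2.line(im,(20,(y-y0)*k),(25,(y-y0)*k),(0,255,255),1)
    cv2.imwrite(dst,im)
E
python3 - <<'E'
from h import *
crop("pics/top0.png","pics/top0a.png",195,180,295,275,8)
crop("pics/top0.png","pics/top0b.png",310,180,395,255,9)
crop("pics/scene0.png","pics/scene0a.png",210,130,310,215,8)
crop("pics/scene0.png","pics/scene0b.png",280,210,380,285,8)
E
```

```text
(no output)
```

View pics/top0a.png

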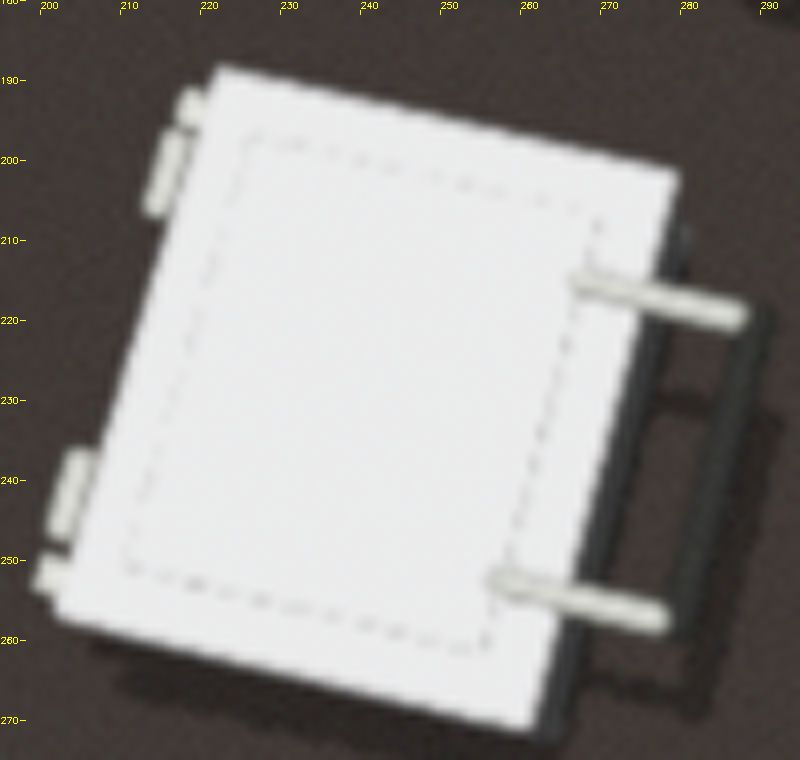

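View pics/top0b.png

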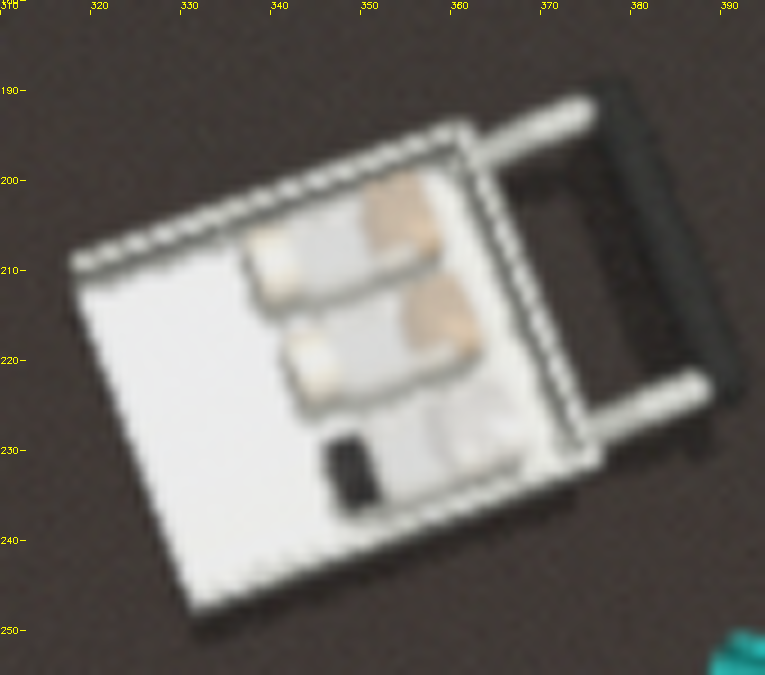

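View pics/scene0a.png

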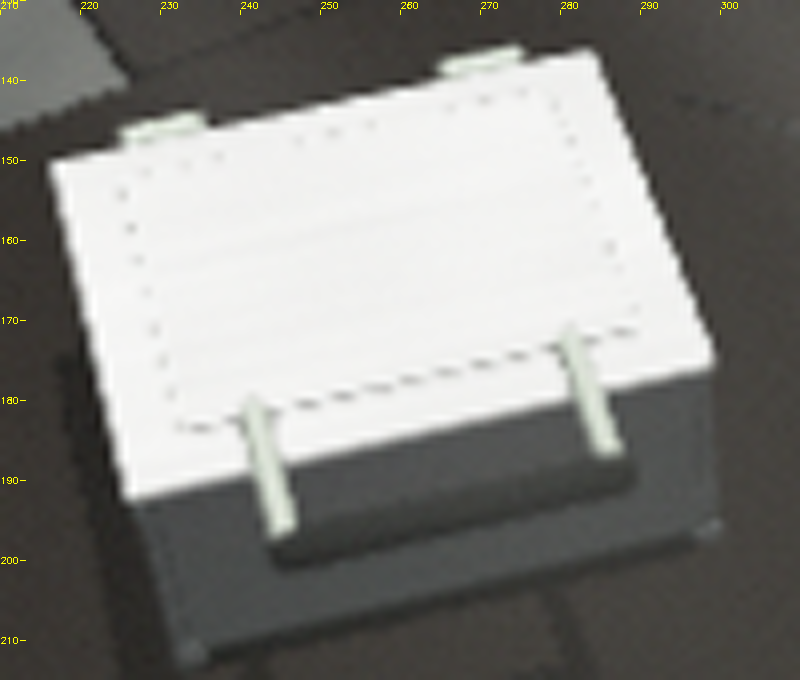

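View pics/scene0b.png

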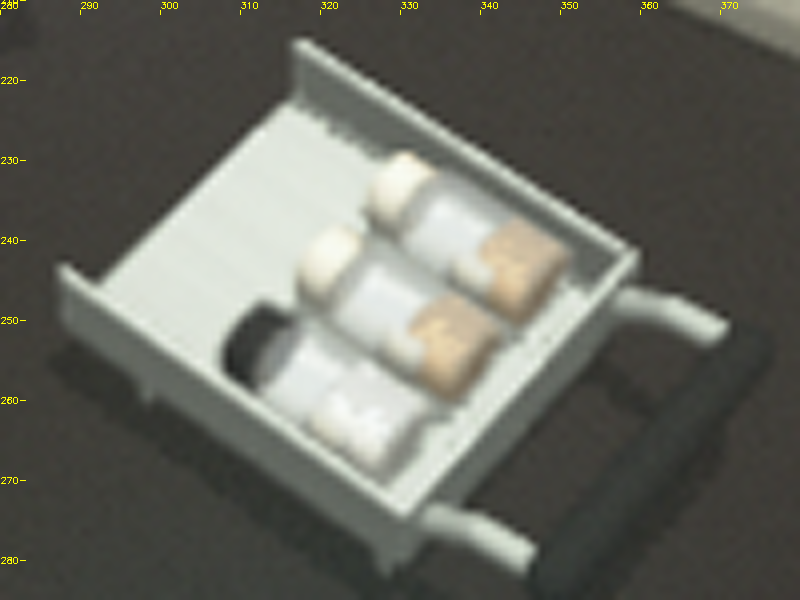

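```bash
python3 - <<'E'
from h import *
np.set_printoptions(precision=4,suppress=True)
T=[(221.7,188.5),(279.8,201.2),(262.2,271.5),(202.3,257)];S=[(283.7,136.5),(299,175.5),(226,192),(216.5,150)]
# order: far(+x) hinge, far free, near free, near hinge
P=[]
for a,b in zip(T,S):
    p,e=tri("top",a,"scene",b); q=onz("top",a,.095); r=onz("scene",b,.095); P.append(q); print(p,e,q,r)
P=np.array(P); print("sides",[np.linalg.norm(P[i]-P[(i+1)%4]) for i in range(4)])
u=(P[0]-P[3]+P[1]-P[2]);print("yaw x",np.degrees(np.arctan2(u[1],u[0])))
v=(P[0]-P[1]+P[3]-P[2]);print("yaw y-90",np.degrees(np.arctan2(v[1],v[0]))-90)
print("bar",tri("top",(285.3,239),"scene",(267,194)), onz("top",(285.3,239),.097),onz("scene",(267,194),.097))
print('tray')
# spout floor corners z .02 ; wall tops z .048
T=[(318,212),(331,247)]
for t in T: print('floor spout',onz("top",t,.02))
for t,s in (((318.5,209),(317,215.5)),((361,194.5),(358,241)),((375,231.5),(329,273.5))): print('wall',tri("top",t,"scene",s),onz("top",t,.048),onz("scene",s,.048))
print('bar',tri("top",(383.5,207),"scene",(361,268)),onz("top",(383.5,207),.05),onz("scene",(361,268),.05))
a=onz("top",(377.5,190),.05);b=onz("top",(390,224),.05);print(a,b,np.linalg.norm(a-b),np.degrees(np.arctan2(*(a-b)[1::-1])))
E
```

```text
[0.6104 0.2745 0.0902] 0.0020568162524181454 [0.608  0.2736 0.095 ] [0.6091 0.2694 0.095 ]
[0.5675 0.105  0.0941] 0.0006191691963490184 [0.5676 0.1049 0.095 ] [0.5668 0.1043 0.095 ]
[0.3696 0.1518 0.0983] 0.00414825484570132 [0.3678 0.1525 0.095 ] [0.3724 0.1546 0.095 ]
[0.4121 0.3197 0.0963] 0.0038314293384940613 [0.4103 0.3203 0.095 ] [0.4143 0.321  0.095 ]
sides [np.float64(0.17346500637173945), np.float64(0.20541267713447062), np.float64(0.17309545944857546), np.float64(0.2031466995733065)]
yaw x -13.355213703445859
yaw y-90 -13.843147544730314
bar (array([0.4588, 0.0883, 0.098 ]), np.float64(0.0032084534261366668)) [0.4573 0.0886 0.097 ] [0.4607 0.089  0.097 ]
tray
floor spout [ 0.5507 -0.0051  0.02  ]
floor spout [ 0.4431 -0.0423  0.02  ]
wall (array([ 0.5552, -0.0068,  0.0445]), np.float64(0.0014599180570716347)) [ 0.5537 -0.0066  0.048 ] [ 0.5545 -0.0092  0.048 ]
wall (array([ 0.5973, -0.1352,  0.0501]), np.float64(0.0026298780424787657)) [ 0.5965 -0.135   0.048 ] [ 0.5996 -0.1343  0.048 ]
wall (array([ 0.4854, -0.1726,  0.0458]), np.float64(0.0034543473302094977)) [ 0.4833 -0.1718  0.048 ] [ 0.4864 -0.1739  0.048 ]
bar (array([ 0.5588, -0.2014,  0.0468]), np.float64(0.003253991969128526)) [ 0.5565 -0.2003  0.05  ] [ 0.5592 -0.203   0.05  ]
[ 0.6092 -0.185   0.05  ] [ 0.5047 -0.2168  0.05  ] 0.10925113387187518 16.956694302225703
```

The lid sides measure 173 × 204 mm and the bar sits at z 0.097, both matching the spec. Now I'll write a helper that converts target poses into jog units.

```bash
cat >> h.py <<'E'
np.set_printoptions(precision=4,suppress=True)
BIN=np.array([.4896,.2135,0.]); BYAW=np.radians(-13.6)
def fr(yaw): c,s=np.cos(yaw),np.sin(yaw); return np.array([c,s,0]),np.array([-s,c,0])
BX,BY=fr(BYAW); Z=np.array([0,0,1.])
def b2w(p): return BIN+p[0]*BX+p[1]*BY+p[2]*Z
HINGE=b2w((0,.085,.09))
def ori(yaw,al,sign):
    x,y=fr(yaw); d=-np.cos(al)*Z+np.sin(al)*y; j=sign*(np.cos(al)*y+np.sin(al)*Z)
    return np.stack([d,j,np.cross(d,j)],1)
def delta(pos,Rt,st=None):
    st=st or manip.get_state(); R0=R.from_quat(st['tcp_rot']).as_matrix()
    dp=R0.T@(np.asarray(pos)-st['eef_pos'])/.04; rv=R.from_matrix(R0.T@Rt).as_rotvec()
    return dp,rv
def go(gr,Rt,back=0.,st=None):  # grasp point target
    pos=np.asarray(gr)+Rt[:,0]*(.019-back); dp,rv=delta(pos,Rt,st)
    return np.round(dp,2).tolist(),np.round(rv,3).tolist(),pos
E
python3 - <<'E'
from h import *
s=manip.get_state(); M=R.from_quat(s['tcp_rot']).as_matrix(); print(M)
bar=HINGE-.214*BY+.007*Z; print('bar',bar,'hinge',HINGE,'rim',b2w((0,-.079,.09)))
for sg in (1,-1):
    Rt=ori(BYAW,np.radians(20),sg); print(sg,go(bar,Rt,.1)); print(delta([.45,-.40,.27],Rt))
E
```

```text
[[-0.0003  0.2472 -0.969 ]
 [ 0.0009 -0.969  -0.2472]
 [-1.     -0.001   0.    ]]
bar [0.4593 0.0881 0.097 ] hinge [0.5096 0.2961 0.09  ] rim [0.471  0.1367 0.09  ]
1 ([1.46, -15.55, -11.35], [-2.619, 0.461, 0.115], array([0.4528, 0.0612, 0.1731]))
(array([-0.9769, -4.398 , -8.4289]), array([-2.6194,  0.4606,  0.1151]))
-1 ([1.46, -15.55, -11.35], [0.482, 0.085, -0.341], array([0.4528, 0.0612, 0.1731]))
(array([-0.9769, -4.398 , -8.4289]), array([ 0.4821,  0.0853, -0.3412]))
```

jog_arm(delta_pos=[[-0.98,-4.4,-8.43],[-0.98,-4.4,-8.43],[-0.98,-4.4,-8.43],[-0.98,-4.4,-8.43],[-0.98,-4.4,-8.43],[-0.98,-4.4,-8.43],[-0.98,-4.4,-8.43],[-0.98,-4.4,-8.43],[-0.98,-4.4,-8.43],[-0.98,-4.4,-8.43],[-0.98,-4.4,-8.43],[-0.98,-4.4,-8.43]], rotation=[[0.48,0.085,-0.34],[0.48,0.085,-0.34],[0.48,0.085,-0.34],[0.48,0.085,-0.34],[0.48,0.085,-0.34],[0.48,0.085,-0.34],[0.48,0.085,-0.34],[0.48,0.085,-0.34],[0.48,0.085,-0.34],[0.48,0.085,-0.34],[0.48,0.085,-0.34],[0.48,0.085,-0.34]], claw=[0.2,0.2,0.2,0.2,0.2,0.2,0.2,0.2,0.2,0.2,0.2,0.2])

```text
time: 1.15
eef_pos: [0.4502, -0.3995, 0.27]
tcp_rot: [0.706, 0.04, -0.677, -0.203]
force: [-0.5, -0.1, -0.7]
opening: 0.399
```

```bash
python3 - <<'E'
from h import *
s=manip.get_state(); print(s['joint_pos'])
bar=HINGE-.214*BY+.007*Z
Rt=ori(BYAW,np.radians(20),-1); print(go(bar,Rt,.09)); print(np.linalg.norm(go(bar,Rt,.09)[2]-s['eef_pos']))
E
```

```text
[ 0.7843  0.3945 -0.0015  1.6081 -0.303   1.3366 -0.9217]
([6.35, -9.72, 2.61], [0.003, 0.001, -0.001], array([0.4536, 0.0645, 0.1637]))
0.4760670520121204
```

jog_arm(delta_pos=[[6.35,-9.72,2.61],[6.35,-9.72,2.61],[6.35,-9.72,2.61],[6.35,-9.72,2.61],[6.35,-9.72,2.61],[6.35,-9.72,2.61],[6.35,-9.72,2.61],[6.35,-9.72,2.61],[6.35,-9.72,2.61],[6.35,-9.72,2.61],[6.35,-9.72,2.61],[6.35,-9.72,2.61]], rotation=[[0,0,0],[0,0,0],[0,0,0],[0,0,0],[0,0,0],[0,0,0],[0,0,0],[0,0,0],[0,0,0],[0,0,0],[0,0,0],[0,0,0]], claw=[0.2,0.2,0.2,0.2,0.2,0.2,0.2,0.2,0.2,0.2,0.2,0.2])

```text
time: 2.15
eef_pos: [0.4523, 0.0675, 0.1629]
tcp_rot: [0.706, 0.041, -0.678, -0.202]
force: [-0.1, 0.2, 0.1]
opening: 0.4
```

```bash
python3 - <<'E'
from h import *
s=manip.get_state(); print(s['joint_pos'],s['eef_pos'],s['time'])
for n in ("scene","wrist"): cv2.imwrite(f"pics/{n}1.png",manip.capture(n)[:,:,::-1])
bar=HINGE-.214*BY+.007*Z
Rt=ori(BYAW,np.radians(20),-1); print(go(bar,Rt,.0)); 
# predicted wrist pixel of bar
p=manip.camera_params("wrist");T=np.eye(4);T[:3,:3]=R.from_quat(s['tcp_rot']).as_matrix();T[:3,3]=s['eef_pos'];C=T@p['T_tool_cam']
for q in (bar-.055*BX,bar,bar+.055*BX):
    c=C[:3,:3].T@(q-C[:3,3]); th=np.arccos(c[2]/np.linalg.norm(c)); a=np.arctan2(c[1],c[0]); print(p['cx']+p['fx']*th*np.cos(a),p['cy']+p['fy']*th*np.sin(a))
E
```

```text
[ 0.2719  0.1567 -0.3413  2.2058 -0.4275  0.7311 -1.5539] [0.4523 0.0675 0.1629] 2.15
([2.22, 0.03, -0.04], [0.006, 0.003, -0.001], array([0.4608, 0.0944, 0.0791]))
319.8334496318548 276.61551259931304
320.41647134976483 209.24990060409797
320.9455259386512 131.7781358205097
```

View pics/wrist1.png

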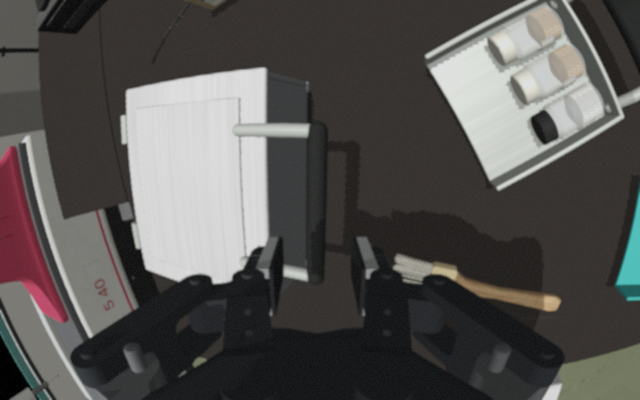

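View pics/scene1.png

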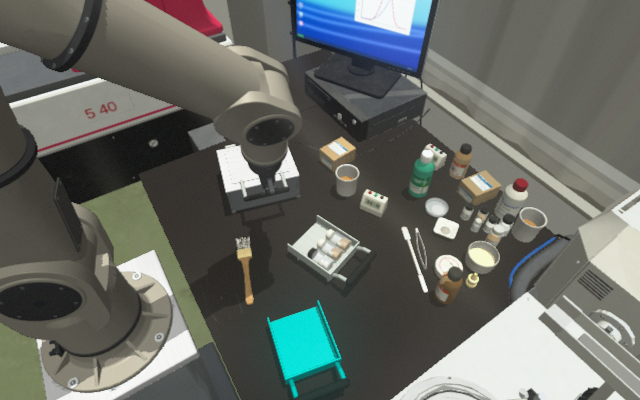

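The wrist view shows the bar at column 317, rows 128–278; I predicted column 320, rows 132–277. It sits between the fingers, so I'll go down and grip it.

jog_arm(delta_pos=[[0.75,0.0,0],[1.5,0.0,0],[2.0,0,-0.04],[2.2,0.0,-0.04],[2.2,0.0,-0.04],[2.2,0.0,-0.04],[2.2,0.0,-0.04],[2.2,0.0,-0.04],[2.2,0.0,-0.04],[2.2,0.0,-0.04]], rotation=[[0,0,0],[0,0,0],[0,0,0],[0,0,0],[0,0,0],[0,0,0],[0,0,0],[0,0,0],[0,0,0],[0,0,0]], claw=[0.2,0.2,0.2,0.2,0.2,1,1,1,1,1])

```text
time: 3.08
eef_pos: [0.4621, 0.097, 0.0825]
tcp_rot: [0.706, 0.043, -0.677, -0.202]
force: [2.8, 21.3, -0.9]
opening: 0.14
```

```bash
python3 - <<'E'
from h import *
s=manip.get_state(); print(s['joint_pos'],s['eef_pos'],s['time'],s['opening']*85,s['force'],s['torque'])
M=R.from_quat(s['tcp_rot']).as_matrix(); g=s['eef_pos']-.019*M[:,0]
r=g-HINGE; print('grasp in bin rel hinge',r@BX,r@BY,r[2])
r0=np.hypot(r@BY,r[2])
for i,th in enumerate(np.linspace(0,2.0,26)):
    if i==0: continue
    c,sn=np.cos(th),np.sin(th); y0,z0=r@BY,r[2]
    # rotation about -x : y' = y c + z s ; z' = -y s + z c
    gr=HINGE+(r@BX)*BX+(y0*c+z0*sn)*BY+(-y0*sn+z0*c)*Z
    al=np.radians(20-50*th/2.0); Rt=ori(BYAW,al,-1)
    a=go(gr,Rt); print(i,round(th,2),np.round(a[0],2),np.round(a[1],2))
E
```

```text
[ 0.2181  0.3155 -0.373   2.2494 -0.4464  0.5124 -1.5495] [0.4621 0.097  0.0825] 3.0833 11.881748349537665 [ 2.8407 21.3266 -0.8572] [ 3.672  -0.4531 -0.0048]
grasp in bin rel hinge 0.0006724965893967392 -0.2112014874061133 0.010339128812560633
1 0.08 [-0.38 -0.16 -0.  ] [0.01 0.   0.04]
2 0.16 [-0.75 -0.36 -0.  ] [0.01 0.   0.07]
3 0.24 [-1.1  -0.58 -0.  ] [0.01 0.   0.11]
4 0.32 [-1.43 -0.83 -0.  ] [0.01 0.   0.14]
5 0.4 [-1.74 -1.1  -0.01] [0.01 0.   0.18]
6 0.48 [-2.03 -1.4  -0.01] [0.01 0.   0.21]
7 0.56 [-2.29 -1.72 -0.01] [0.01 0.   0.25]
8 0.64 [-2.52 -2.06 -0.01] [0.01 0.   0.28]
9 0.72 [-2.72 -2.42 -0.01] [0.01 0.   0.32]
10 0.8 [-2.9  -2.79 -0.02] [0.01 0.   0.35]
11 0.88 [-3.04 -3.17 -0.02] [0.01 0.   0.38]
12 0.96 [-3.15 -3.57 -0.02] [ 0.01 -0.    0.42]
13 1.04 [-3.23 -3.97 -0.03] [ 0.01 -0.    0.46]
14 1.12 [-3.28 -4.37 -0.03] [ 0.01 -0.    0.49]
15 1.2 [-3.29 -4.78 -0.03] [ 0.01 -0.    0.52]
16 1.28 [-3.27 -5.19 -0.04] [ 0.01 -0.    0.56]
17 1.36 [-3.22 -5.59 -0.04] [ 0.01 -0.    0.6 ]
18 1.44 [-3.13 -5.99 -0.04] [ 0.01 -0.    0.63]
19 1.52 [-3.01 -6.38 -0.04] [ 0.01 -0.    0.66]
20 1.6 [-2.86 -6.76 -0.05] [ 0.01 -0.    0.7 ]
21 1.68 [-2.68 -7.13 -0.05] [ 0.01 -0.    0.73]
22 1.76 [-2.48 -7.47 -0.05] [ 0.01 -0.    0.77]
23 1.84 [-2.24 -7.8  -0.06] [ 0.01 -0.    0.8 ]
24 1.92 [-1.98 -8.11 -0.06] [ 0.01 -0.    0.84]
25 2.0 [-1.69 -8.4  -0.06] [ 0.01 -0.    0.87]
```

```bash
cat >> h.py <<'E'
def lidpath(ths,al0,al1,st,off,hs=.003,th1=2.0):
    """targets of tool for lid angles; off=bar distance behind TCP"""
    H=HINGE+hs*BY; M=R.from_quat(st['tcp_rot']).as_matrix()
    xo=(st['eef_pos']-off*M[:,0]-H)@BX
    out=[]
    for th in ths:
        c,s=np.cos(th),np.sin(th); y0,z0=-.214,.007
        b=H+xo*BX+(y0*c+z0*s)*BY+(-y0*s+z0*c)*Z
        Rt=ori(BYAW,al0+(al1-al0)*th/th1,-1); out.append((th,)+delta(b+Rt[:,0]*off,Rt,st))
    return out
E
python3 - <<'E'
from h import *
s=manip.get_state()
for o in lidpath(np.r_[0,np.arange(1,13)*.08],np.radians(20),np.radians(-30),s,.0155): print(round(o[0],2),np.round(o[1],2),np.round(o[2],2))
E
```

```text
0.0 [-0.01  0.02 -0.  ] [0.01 0.   0.  ]
0.08 [-0.4  -0.14 -0.  ] [0.01 0.   0.04]
0.16 [-0.77 -0.33 -0.  ] [0.01 0.   0.07]
0.24 [-1.13 -0.55 -0.  ] [0.01 0.   0.11]
0.32 [-1.47 -0.8  -0.  ] [0.01 0.   0.14]
0.4 [-1.79 -1.08 -0.01] [0.01 0.   0.18]
0.48 [-2.08 -1.38 -0.01] [0.01 0.   0.21]
0.56 [-2.35 -1.7  -0.01] [0.01 0.   0.25]
0.64 [-2.59 -2.05 -0.01] [0.01 0.   0.28]
0.72 [-2.8  -2.41 -0.01] [0.01 0.   0.32]
0.8 [-2.99 -2.78 -0.02] [0.01 0.   0.35]
0.88 [-3.14 -3.17 -0.02] [0.01 0.   0.39]
0.96 [-3.25 -3.57 -0.02] [ 0.01 -0.    0.42]
```

jog_arm(delta_pos=[[-0.4,-0.14,0],[-0.77,-0.33,0],[-1.13,-0.55,0],[-1.47,-0.8,0],[-1.79,-1.08,0],[-1.79,-1.08,0]], rotation=[[0,0,0.04],[0,0,0.07],[0,0,0.11],[0,0,0.14],[0,0,0.18],[0,0,0.18]], claw=[1,1,1,1,1,1])

```text
time: 3.58
eef_pos: [0.4667, 0.1145, 0.169]
tcp_rot: [0.709, -0.021, -0.691, -0.139]
force: [-0.0, 4.4, -2.2]
opening: 0.141
```

```bash
python3 - <<'E'
from h import *
s=manip.get_state();print(s['opening'],s['force'],s['torque'],s['joint_pos'])
cv2.imwrite("pics/scene2.png",manip.capture("scene")[:,:,::-1]); crop("pics/scene2.png","pics/scene2a.png",200,60,320,220,5)
for o in lidpath(np.arange(4,18)*.1,np.radians(20),np.radians(-30),s,.0155): print(round(o[0],2),np.round(o[1],2),np.round(o[2],2))
E
```

```text
0.141402285165609 [-0.0377  4.359  -2.21  ] [ 1.1004  0.0815 -0.3315] [-0.0234  0.1635 -0.2706  2.135  -0.1461  0.7655 -1.9854]
0.4 [0.1  0.07 0.  ] [ 0.01 -0.   -0.01]
0.5 [-0.32 -0.24 -0.  ] [ 0.01 -0.    0.04]
0.6 [-0.72 -0.59 -0.01] [ 0.01 -0.    0.08]
0.7 [-1.07 -0.97 -0.01] [ 0.01 -0.    0.13]
0.8 [-1.38 -1.39 -0.02] [ 0.01 -0.    0.17]
0.9 [-1.65 -1.84 -0.02] [ 0.01 -0.    0.21]
1.0 [-1.87 -2.31 -0.03] [ 0.01 -0.01  0.26]
1.1 [-2.05 -2.8  -0.04] [ 0.01 -0.01  0.3 ]
1.2 [-2.17 -3.31 -0.04] [ 0.01 -0.01  0.34]
1.3 [-2.24 -3.83 -0.05] [ 0.01 -0.01  0.39]
1.4 [-2.25 -4.35 -0.05] [ 0.01 -0.01  0.43]
1.5 [-2.22 -4.86 -0.06] [ 0.01 -0.01  0.47]
1.6 [-2.13 -5.38 -0.06] [ 0.01 -0.01  0.52]
1.7 [-1.99 -5.87 -0.07] [ 0.01 -0.01  0.56]
```

View pics/scene2a.png

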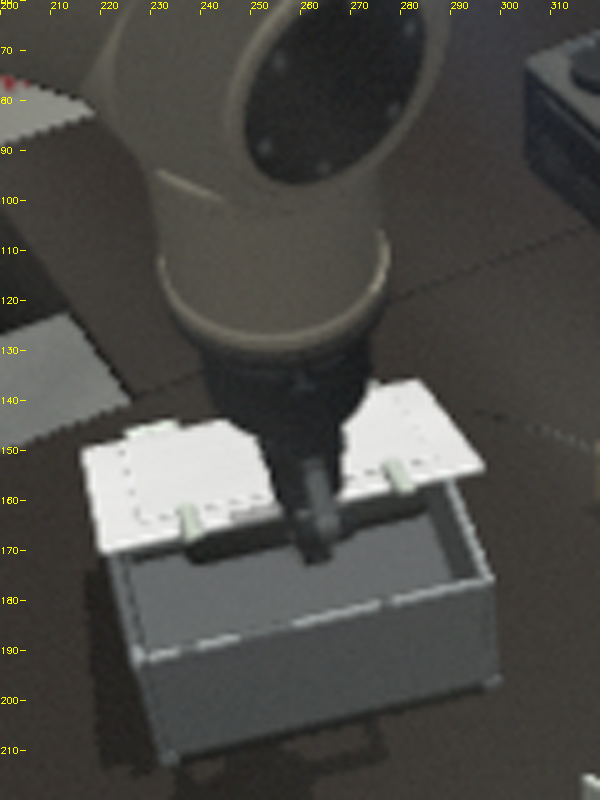

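The lid is about 0.4 rad open (bar at (230–285,165)), and the forces are low. I'll continue.

jog_arm(delta_pos=[[-0.32,-0.24,0],[-0.72,-0.59,0],[-1.07,-0.97,-0.01],[-1.38,-1.39,-0.02],[-1.65,-1.84,-0.02],[-1.87,-2.31,-0.03],[-2.05,-2.8,-0.04],[-2.17,-3.31,-0.04],[-2.17,-3.31,-0.04]], rotation=[[0,0,0.04],[0,0,0.08],[0,0,0.13],[0,0,0.17],[0,0,0.21],[0,0,0.26],[0,0,0.3],[0,0,0.34],[0,0,0.34]], claw=[1,1,1,1,1,1,1,1,1])

```text
time: 4.38
eef_pos: [0.4958, 0.2284, 0.2804]
tcp_rot: [-0.697, 0.14, 0.703, 0.021]
force: [-8.1, -11.5, 35.9]
opening: 0.133
```

```bash
python3 - <<'E'
from h import *
s=manip.get_state();print(s['opening'],s['force'],s['torque'],s['joint_pos'])
cv2.imwrite("pics/scene3.png",manip.capture("scene")[:,:,::-1]); crop("pics/scene3.png","pics/scene3a.png",180,20,320,220,4)
for o in lidpath(np.arange(24,43)*.05,np.radians(20),np.radians(-30),s,.0155): print(round(o[0],2),np.round(o[1],2),np.round(o[2],2))
E
```

```text
0.13335860916533904 [ -8.0655 -11.5057  35.8824] [-3.4701  1.9478 -0.4246] [-0.3505  0.2536 -0.328   1.7551  0.2022  1.2792 -2.5441]
1.2 [0.1  0.02 0.01] [ 0.01 -0.01  0.01]
1.25 [-0.03 -0.2   0.  ] [ 0.01 -0.01  0.03]
1.3 [-0.14 -0.44 -0.  ] [ 0.01 -0.01  0.05]
1.35 [-0.24 -0.68 -0.  ] [ 0.01 -0.01  0.07]
1.4 [-0.33 -0.92 -0.01] [ 0.01 -0.01  0.09]
1.45 [-0.4  -1.17 -0.01] [ 0.01 -0.01  0.11]
1.5 [-0.47 -1.42 -0.01] [ 0.01 -0.01  0.14]
1.55 [-0.52 -1.68 -0.02] [ 0.01 -0.01  0.16]
1.6 [-0.55 -1.94 -0.02] [ 0.01 -0.01  0.18]
1.65 [-0.58 -2.19 -0.02] [ 0.01 -0.01  0.2 ]
1.7 [-0.59 -2.45 -0.02] [ 0.01 -0.01  0.22]
1.75 [-0.58 -2.71 -0.02] [ 0.01 -0.01  0.25]
1.8 [-0.57 -2.97 -0.03] [ 0.01 -0.01  0.27]
1.85 [-0.54 -3.23 -0.03] [ 0.01 -0.01  0.29]
1.9 [-0.5  -3.48 -0.03] [ 0.01 -0.01  0.31]
1.95 [-0.44 -3.74 -0.03] [ 0.01 -0.01  0.33]
2.0 [-0.37 -3.99 -0.03] [ 0.01 -0.01  0.35]
2.05 [-0.29 -4.23 -0.03] [ 0.01 -0.01  0.38]
2.1 [-0.2  -4.48 -0.03] [ 0.01 -0.01  0.4 ]
```

View pics/scene3a.png

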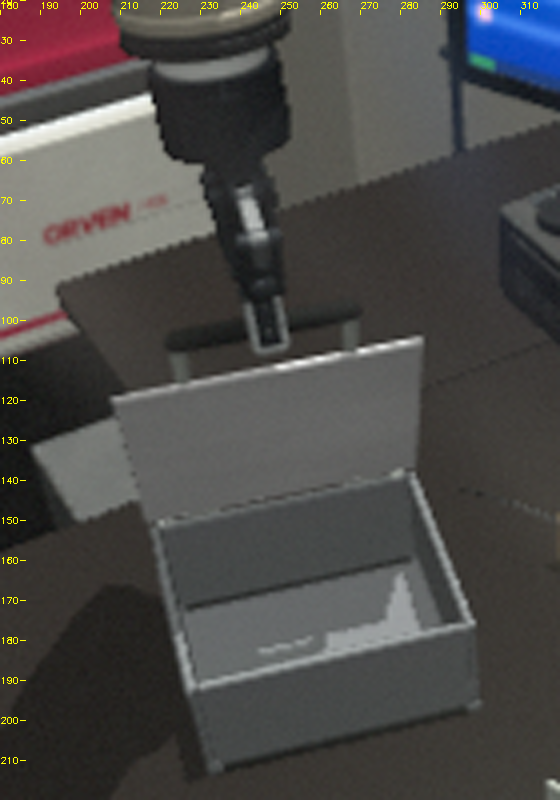

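The lid is now near 1.2 rad. The 36 N is radial, so the bar sits about 4 mm closer to the tip than I modelled. Joint 7 is nearing its range limit, so I'll fit a quick kinematic model from the recorded poses to plan around that.

```bash
cat > kin.py <<'E'
import numpy as np, itertools
from scipy.spatial.transform import Rotation as R
from scipy.optimize import least_squares
D=[([1.17149655,0.42674032,0.07386232,1.60659122,-0.03408805,1.11079993,-0.06712214],[0.16673,-0.65367,0.23061],[-0.70150606,-0.0885098,0.70169584,-0.0876254]),
([.7843,.3945,-.0015,1.6081,-.303,1.3366,-.9217],[.4502,-.3995,.27],[.706,.04,-.677,-.203]),
([0.2719,0.1567,-0.3413,2.2058,-0.4275,0.7311,-1.5539],[.4523,.0675,.1629],[.706,.041,-.678,-.202]),
([0.2181,0.3155,-0.373,2.2494,-0.4464,0.5124,-1.5495],[.4621,.097,.0825],[.706,.043,-.677,-.202]),
([-0.0234,0.1635,-0.2706,2.135,-0.1461,0.7655,-1.9854],[.4667,.1145,.169],[.709,-.021,-.691,-.139]),
([-0.3505,0.2536,-0.328,1.7551,0.2022,1.2792,-2.5441],[.4958,.2284,.2804],[-.697,.14,.703,.021])]
LO=np.array([-2.85,-.5,-1.23,.21,-1.02,.16,-2.73]);HI=np.array([2.85,2.14,1.37,2.46,4.16,2.05,2.73])
def chain(q,s,c):
    rz=lambda a:R.from_euler('z',a); ry=lambda a:R.from_euler('y',a)
    A=rz(c-q[0]) ; B=A*ry(q[1])*rz(s[0]*q[2]); C=B*ry(q[3])*rz(s[1]*q[4]); E=C*ry(q[5])*rz(s[2]*q[6])
    return A,B,C,E
def fk(q,m):
    s,c,tool,L=m; A,B,C,E=chain(q,s,c); t=E*tool
    b=np.concatenate
    J=np.hstack([np.eye(3),A.as_matrix()[:,[0,2]],B.as_matrix()[:,[0,2]],C.as_matrix()[:,[0,2]],E.as_matrix()[:,[2]]])
    return J@L,t
def fit():
    best=None
    for s in itertools.product((1,-1),repeat=3):
        def cost(x):
            tool=R.from_rotvec(x[1:4]); r=[]
            for q,p,o in D: r.append((R.from_quat(o).inv()*chain(q,s,x[0])[3]*tool).as_rotvec())
            return np.ravel(r)
        for c0 in (0,):
            t0=(chain(D[0][0],s,c0)[3].inv()*R.from_quat(D[0][2])).as_rotvec()
            f=least_squares(cost,np.r_[c0,t0])
            if best is None or f.cost<best[0]: best=(f.cost,s,f.x)
    cst,s,x=best; tool=R.from_rotvec(x[1:4])
    Am=[];bm=[]
    for q,p,o in D:
        A,B,C,E=chain(q,s,x[0]); Am.append(np.hstack([np.eye(3),A.as_matrix()[:,[0,2]],B.as_matrix()[:,[0,2]],C.as_matrix()[:,[0,2]],E.as_matrix()[:,[2]]])); bm.append(p)
    Am=np.vstack(Am);bm=np.hstack(bm); L=np.linalg.lstsq(Am,bm,rcond=1e-3)[0]
    return (s,x[0],tool,L),cst,np.abs(Am@L-bm).max()
def ik(pos,Rt,q0,m,w=.02,lo=LO,hi=HI):
    Rt=R.from_matrix(Rt)
    def c(q):
        p,t=fk(q,m); return np.r_[(p-pos)*10,(t.inv()*Rt).as_rotvec()*3,w*(q-q0)]
    f=least_squares(c,np.clip(q0,lo+.01,hi-.01),bounds=(lo,hi)); p,t=fk(f.x,m)
    return f.x,np.linalg.norm(p-pos),(t.inv()*Rt).magnitude()
if __name__=="__main__":
    m,c,e=fit(); np.set_printoptions(precision=3,suppress=True); print(m[0],m[1],m[2].as_matrix(),m[3],c,e)
E
python3 kin.py
cat > t.py <<'E'
from h import *; import kin
m,_,_=kin.fit(); s=manip.get_state()
q=np.array(s['joint_pos'])
H=HINGE+.003*BY; off=.0115
for a1 in (-10,-20,-30,0):
  q=np.array(s['joint_pos'])
  for th in (1.2,1.4,1.6,1.8,2.0):
    c,sn=np.cos(th),np.sin(th); b=H+(-.214*c+.007*sn)*BY+(.214*sn+.007*c)*Z
    al=np.radians(-10+(a1+10)*(th-1.2)/.8); Rt=ori(BYAW,al,-1)
    q,e,o=kin.ik(b+off*Rt[:,0],Rt,q,m); 
    if th>1.7: print(a1,th,q,e,o)
E
python3 t.py
```

```text
(-1, -1, -1) -0.00046148663587003403 [[-0. -1. -0.]
 [ 0.  0. -1.]
 [ 1. -0.  0.]] [-0.051 -0.029  0.219  0.186  0.219 -0.051  0.357  0.013  0.446  0.338] 2.1446592727075203e-06 0.028628863839579133
-10 1.8 [-0.4971  0.5245 -0.2779  1.3873  0.2371  1.3999 -2.6159] 2.379541035710605e-06 9.46093960825238e-06
-10 2.0 [-0.5462  0.6186 -0.2642  1.296   0.2477  1.4002 -2.6441] 2.383874366533209e-06 9.002279083158599e-06
-20 1.8 [-0.5591  0.6138 -0.2432  1.2881  0.2987  1.5233 -2.6405] 3.6270364779240437e-06 1.5240312362807801e-05
-20 2.0 [-0.6223  0.7434 -0.22    1.1471  0.3204  1.5757 -2.6655] 4.012546789455534e-06 1.624145885984787e-05
-30 1.8 [-0.6146  0.7085 -0.2095  1.1872  0.3528  1.6437 -2.6523] 5.0935982102086665e-06 2.1072758159332204e-05
-30 2.0 [-0.6874  0.8797 -0.1778  0.9916  0.3845  1.7467 -2.6649] 6.249018096891585e-06 2.437460379601739e-05
0 1.8 [-0.4286  0.4422 -0.3143  1.4842  0.165   1.2743 -2.5763] 1.3564031469106826e-06 3.5901792226777333e-06
0 2.0 [-0.459   0.5078 -0.312   1.438   0.1594  1.2208 -2.597 ] 1.2904500286722023e-06 2.2489760513414606e-06
```

```bash
sed -i 's/\[:,\[0,2\]\]/[:,[0,1,2]]/g; s/E.as_matrix()\[:,\[2\]\]/E.as_matrix()[:,[1,2]]/g; s/rcond=1e-3/rcond=3e-3/' kin.py
python3 kin.py
cat > t.py <<'E'
from h import *; import kin
m,_,_=kin.fit(); s=manip.get_state()
for a1 in (-10,-5):
  q=np.array(s['joint_pos'])
  H=HINGE+.003*BY; off=.0115
  for th in (1.2,1.4,1.6,1.8,2.0):
    c,sn=np.cos(th),np.sin(th); b=H+(-.214*c+.007*sn)*BY+(.214*sn+.007*c)*Z
    al=np.radians(-10+(a1+10)*(th-1.2)/.8); Rt=ori(BYAW,al,-1)
    q,e,o=kin.ik(b+off*Rt[:,0],Rt,q,m); 
    if th>1.7: print(a1,th,q,e,o)
s=manip.get_state()
for o in lidpath(np.arange(24,43)*.05,np.radians(-10),np.radians(-10),s,.0115): print(round(o[0],2),np.round(o[1],2),np.round(o[2],2))
E
python3 t.py
```

```text
(-1, -1, -1) -0.00046148663587003403 [[-0. -1. -0.]
 [ 0.  0. -1.]
 [ 1. -0.  0.]] [ 0.001  0.     0.141 -0.    -0.028  0.141 -0.    -0.035  0.555 -0.
 -0.     0.494 -0.     0.339] 2.1446592727075203e-06 3.06501832460504e-05
-10 1.8 [-0.494   0.4113 -0.3458  1.5311  0.2248  1.3809 -2.6918] 1.3482416827753675e-06 6.093732202203585e-06
-10 2.0 [-0.5414  0.4741 -0.3406  1.4702  0.2365  1.3846 -2.73  ] 1.279177327201782e-06 5.8857538258217585e-06
-5 1.8 [-0.4632  0.3826 -0.3544  1.5666  0.1915  1.3139 -2.6662] 1.0077445201562327e-06 4.035548432560362e-06
-5 2.0 [-0.4985  0.4357 -0.3579  1.5218  0.1979  1.2916 -2.7018] 8.933157690349723e-07 3.1696183917917835e-06
1.2 [-0.03 -0.02  0.  ] [ 0.01 -0.01  0.01]
1.25 [-0.15 -0.25 -0.  ] [ 0.01 -0.01  0.01]
1.3 [-0.26 -0.5  -0.  ] [ 0.01 -0.01  0.01]
1.35 [-0.36 -0.75 -0.01] [ 0.01 -0.01  0.01]
1.4 [-0.45 -1.   -0.01] [ 0.01 -0.01  0.01]
1.45 [-0.52 -1.26 -0.01] [ 0.01 -0.01  0.01]
1.5 [-0.58 -1.52 -0.01] [ 0.01 -0.01  0.01]
1.55 [-0.63 -1.78 -0.02] [ 0.01 -0.01  0.01]
1.6 [-0.67 -2.04 -0.02] [ 0.01 -0.01  0.01]
1.65 [-0.69 -2.31 -0.02] [ 0.01 -0.01  0.01]
1.7 [-0.7  -2.58 -0.02] [ 0.01 -0.01  0.01]
1.75 [-0.69 -2.85 -0.03] [ 0.01 -0.01  0.01]
1.8 [-0.67 -3.11 -0.03] [ 0.01 -0.01  0.01]
1.85 [-0.64 -3.38 -0.03] [ 0.01 -0.01  0.01]
1.9 [-0.6  -3.64 -0.03] [ 0.01 -0.01  0.01]
1.95 [-0.54 -3.9  -0.03] [ 0.01 -0.01  0.01]
2.0 [-0.47 -4.16 -0.03] [ 0.01 -0.01  0.01]
2.05 [-0.38 -4.42 -0.03] [ 0.01 -0.01  0.01]
2.1 [-0.29 -4.67 -0.03] [ 0.01 -0.01  0.01]
```

```bash
cat > t.py <<'E'
from h import *; import kin
m,_,_=kin.fit(); s=manip.get_state()
q=np.array(s['joint_pos'])
H=HINGE+.003*BY; off=.0115
for th in np.arange(24,43)*.05:
    c,sn=np.cos(th),np.sin(th); b=H+(-.214*c+.007*sn)*BY+(.214*sn+.007*c)*Z
    al=np.radians(-10+20*(th-1.2)/.8); Rt=ori(BYAW,al,-1); p=b+off*Rt[:,0]
    q,e,o=kin.ik(p,Rt,q,m); d=delta(p,Rt,s)
    print(round(th,2),np.round(d[0],2),np.round(d[1],2),q[6])
E
python3 t.py
```

```text
1.2 [-0.03 -0.02  0.06] [ 0.01 -0.01  0.01] -2.5494334492753907
1.25 [-0.15 -0.26  0.06] [ 0.01 -0.01 -0.02] -2.548736174880548
1.3 [-0.26 -0.51  0.05] [ 0.01 -0.01 -0.04] -2.548576919287982
1.35 [-0.36 -0.76  0.05] [ 0.01 -0.01 -0.06] -2.548874161522512
1.4 [-0.45 -1.02  0.05] [ 0.01 -0.01 -0.08] -2.549544143150607
1.45 [-0.52 -1.29  0.05] [ 0.01 -0.01 -0.1 ] -2.5505028960048772
1.5 [-0.59 -1.55  0.04] [ 0.01 -0.01 -0.12] -2.5516668532854125
1.55 [-0.63 -1.82  0.04] [ 0.01 -0.01 -0.15] -2.5529533435005622
1.6 [-0.67 -2.09  0.04] [ 0.01 -0.01 -0.17] -2.5542809655809933
1.65 [-0.69 -2.37  0.04] [ 0.01 -0.01 -0.19] -2.5555698451561177
1.7 [-0.7  -2.64  0.03] [ 0.01 -0.01 -0.21] -2.5567417723016415
1.75 [-0.7  -2.91  0.03] [ 0.01 -0.01 -0.23] -2.5577202263754404
1.8 [-0.68 -3.19  0.03] [ 0.01 -0.01 -0.26] -2.558430293388861
1.85 [-0.65 -3.46  0.03] [ 0.01 -0.01 -0.28] -2.558798482887418
1.9 [-0.61 -3.73  0.03] [ 0.01 -0.01 -0.3 ] -2.5587524567215736
1.95 [-0.55 -4.    0.03] [ 0.01 -0.01 -0.32] -2.558220685125044
2.0 [-0.48 -4.26  0.02] [ 0.01 -0.01 -0.34] -2.557132077345918
2.05 [-0.4  -4.52  0.02] [ 0.01 -0.01 -0.36] -2.5554154961751383
2.1 [-0.31 -4.78  0.02] [ 0.01 -0.01 -0.39] -2.5529993968542968
```

jog_arm(delta_pos=[[-0.12,-0.24,0],[-0.23,-0.49,0],[-0.33,-0.74,0],[-0.42,-1.0,0],[-0.5,-1.27,-0.01],[-0.56,-1.53,-0.01],[-0.61,-1.8,-0.02],[-0.65,-2.07,-0.02],[-0.67,-2.35,-0.02],[-0.68,-2.62,-0.02]], rotation=[[0,0,-0.02],[0,0,-0.04],[0,0,-0.06],[0,0,-0.08],[0,0,-0.1],[0,0,-0.12],[0,0,-0.15],[0,0,-0.17],[0,0,-0.19],[0,0,-0.21]], claw=[1,1,1,1,1,1,1,1,1,1])

```text
time: 5.27
eef_pos: [0.5222, 0.3319, 0.29]
tcp_rot: [0.708, -0.066, -0.696, -0.096]
force: [7.2, -3.0, 4.8]
opening: 0.139
```

```bash
python3 - <<'E'
from h import *
s=manip.get_state();print(s['opening'],s['force'],s['torque'],s['joint_pos'])
cv2.imwrite("pics/scene4.png",manip.capture("scene")[:,:,::-1]); crop("pics/scene4.png","pics/scene4a.png",180,20,320,220,4)
H=HINGE+.003*BY
for off in (.0115,.009):
  for th in np.r_[1.7,1.75,1.8,1.85,1.9,1.95,2.0,2.05]:
    c,sn=np.cos(th),np.sin(th); b=H+(-.214*c+.007*sn)*BY+(.214*sn+.007*c)*Z
    al=np.radians(-10+20*(th-1.2)/.8); Rt=ori(BYAW,al,-1); p=b+off*Rt[:,0]; d=delta(p,Rt,s)
    print(round(th,2),np.round(d[0],2),np.round(d[1],2))
E
```

```text
0.13915595620048476 [ 7.1663 -2.9849  4.7963] [-1.4413 -1.4582 -0.3167] [-0.3638  0.2897 -0.3668  1.6802  0.0946  1.1483 -2.5519]
1.7 [ 0.   -0.01  0.1 ] [ 0.01 -0.01  0.  ]
1.75 [ 0.07 -0.27  0.09] [ 0.01 -0.01 -0.02]
1.8 [ 0.14 -0.54  0.09] [ 0.01 -0.01 -0.04]
1.85 [ 0.23 -0.8   0.09] [ 0.01 -0.01 -0.06]
1.9 [ 0.33 -1.05  0.09] [ 0.01 -0.01 -0.09]
1.95 [ 0.44 -1.3   0.09] [ 0.01 -0.01 -0.11]
2.0 [ 0.56 -1.54  0.09] [ 0.01 -0.01 -0.13]
2.05 [ 0.69 -1.78  0.09] [ 0.01 -0.01 -0.15]
1.7 [-0.06 -0.01  0.1 ] [ 0.01 -0.01  0.  ]
1.75 [ 0.   -0.27  0.09] [ 0.01 -0.01 -0.02]
1.8 [ 0.08 -0.54  0.09] [ 0.01 -0.01 -0.04]
1.85 [ 0.16 -0.79  0.09] [ 0.01 -0.01 -0.06]
1.9 [ 0.26 -1.05  0.09] [ 0.01 -0.01 -0.09]
1.95 [ 0.37 -1.29  0.09] [ 0.01 -0.01 -0.11]
2.0 [ 0.5  -1.54  0.09] [ 0.01 -0.01 -0.13]
2.05 [ 0.63 -1.77  0.09] [ 0.01 -0.01 -0.15]
```

View pics/scene4a.png

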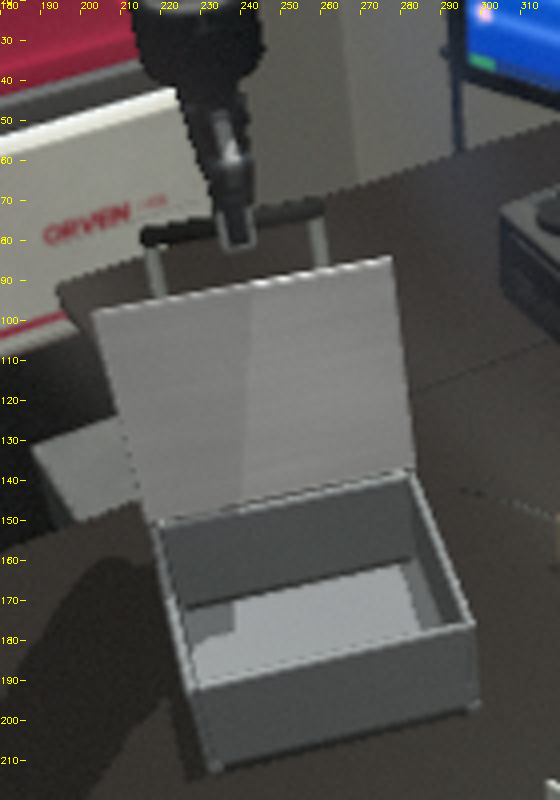

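The lid is at about 1.7 rad (bar at (215–258,75)), which agrees with the model to under 1 mm. I'll lower it gently to the stop.

jog_arm(delta_pos=[[0.04,-0.16,0],[0.09,-0.32,0],[0.14,-0.48,0],[0.19,-0.64,0],[0.25,-0.8,0],[0.31,-0.95,0],[0.37,-1.1,0],[0.44,-1.25,0],[0.5,-1.4,0],[0.56,-1.53,0],[0.56,-1.53,0]], rotation=[[0,0,-0.01],[0,0,-0.02],[0,0,-0.04],[0,0,-0.05],[0,0,-0.06],[0,0,-0.08],[0,0,-0.09],[0,0,-0.1],[0,0,-0.12],[0,0,-0.13],[0,0,-0.13]], claw=[1,1,1,1,1,1,1,1,1,1,1])

```text
time: 6.23
eef_pos: [0.5374, 0.3939, 0.2694]
tcp_rot: [0.711, -0.019, -0.688, -0.142]
force: [6.3, -1.0, -2.2]
opening: 0.138
```

```bash
python3 - <<'E'
from h import *
s=manip.get_state();print(s['opening'],s['force'],s['torque'],s['joint_pos'])
cv2.imwrite("pics/scene5.png",manip.capture("scene")[:,:,::-1]); crop("pics/scene5.png","pics/scene5a.png",180,20,320,220,4)
H=HINGE+.003*BY
for off in (.0115,):
  for th in np.r_[1.9,1.95,2.0,2.05]:
    c,sn=np.cos(th),np.sin(th); b=H+(-.214*c+.007*sn)*BY+(.214*sn+.007*c)*Z
    al=np.radians(-10+20*(th-1.2)/.8); Rt=ori(BYAW,al,-1); p=b+off*Rt[:,0]; d=delta(p,Rt,s)
    print(round(th,2),np.round(d[0],2),np.round(d[1],2))
E
```

```text
0.13844360615442966 [ 6.3382 -1.0196 -2.1668] [-0.2241 -1.0353 -0.6328] [-0.3685  0.3357 -0.3934  1.6786  0.0419  0.9984 -2.5522]
1.9 [-0.33  0.48  0.1 ] [ 0.01 -0.01  0.05]
1.95 [-0.18  0.25  0.1 ] [ 0.01 -0.01  0.02]
2.0 [-0.03  0.02  0.1 ] [ 0.01 -0.01  0.  ]
2.05 [ 0.13 -0.19  0.1 ] [ 0.01 -0.01 -0.02]
```

View pics/scene5a.png

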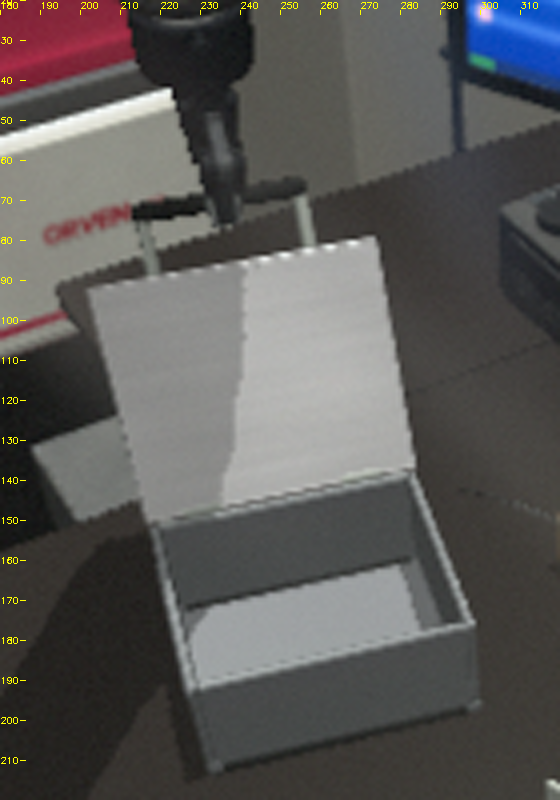

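jog_arm(delta_pos=[[0.06,-0.08,0],[0.12,-0.16,0],[0.12,-0.16,0]], rotation=[[0,0,0],[0,0,0],[0,0,0]], claw=[1,1,1])

```text
time: 6.53
eef_pos: [0.5381, 0.3952, 0.268]
tcp_rot: [0.711, -0.023, -0.689, -0.14]
force: [-33.8, -53.1, 59.5]
opening: 0.138
```

The stop is reached: the force rises sharply after 2 mm. I'll back off to relieve it, then release.

jog_arm(delta_pos=[[0,0,0],[0,0,0],[0,0,0],[0,0,0],[0,0,0],[0,0,0]], rotation=[[0,0,0],[0,0,0],[0,0,0],[0,0,0],[0,0,0],[0,0,0]], claw=[1,0.6,0.2,0.2,0.2,0.2])

```text
time: 7.03
eef_pos: [0.5379, 0.3955, 0.2676]
tcp_rot: [0.71, -0.023, -0.689, -0.14]
force: [-0.2, -0.7, 0.1]
opening: 0.399
```

```bash
python3 - <<'E'
from h import *; import kin
s=manip.get_state();print(s['opening'],s['force'],s['joint_pos'],s['eef_pos'])
cv2.imwrite("pics/scene6.png",manip.capture("scene")[:,:,::-1]); crop("pics/scene6.png","pics/scene6a.png",180,20,320,220,4)
# plan tray
TY=np.radians(18.4); tx,ty=fr(TY); bar=np.array([.5578,-.2015,.05])
m,_,_=kin.fit(); q=np.array(s['joint_pos'])
for sg in (-1,1):
  for al in (40,):
    q0=np.array([.4,.3,0,1.7,-.3 if sg<0 else -.3,1.0,-1.2 if sg<0 else 1.9])
    Rt=ori(TY,np.radians(al),sg); g=bar
    qa,e,o=kin.ik(g+.019*Rt[:,0],Rt,q0,m,w=.005); print(sg,'grasp',qa,e,o)
    qq=qa
    for lift,yaw in ((.06,18.4),(.12,2),(.12,-13.6)):
        f=lift/.12
    # hooked: bar in bin coords
    for xo in (.02,):
      for phi in np.radians([0,20,40,60,75,83]):
        n=np.array([xo,-.083,.09]); y,z=-.166,.034
        b=b2w((n[0],n[1]+y*np.cos(phi)+z*np.sin(phi),n[2]-y*np.sin(phi)+z*np.cos(phi)))
        Rt=ori(BYAW,np.radians(al)-phi,sg); qq,e,o=kin.ik(b+.019*Rt[:,0],Rt,qq,m,w=.005); print(np.degrees(phi),b,qq,e,o)
E
```

```text
0.399339685870063 [-0.2264 -0.7389  0.1108] [-0.3766  0.3428 -0.3906  1.6714  0.0496  1.0067 -2.5636] [0.5379 0.3955 0.2676]
-1 grasp [ 0.6164  0.827  -0.2041  1.5788 -0.3512  1.274  -0.6159] 3.622255172761024e-07 2.8298693973439475e-06
0.0 [ 0.4505 -0.0332  0.124 ] [ 0.6338  0.406  -0.2882  2.2065 -0.8273  0.8381 -0.7864] 6.805367948421726e-07 3.8761511665141985e-06
20.0 [ 0.4556 -0.0122  0.1787] [ 0.3732  0.1833 -0.2721  2.1761 -0.4252  0.7888 -1.3996] 5.075632144103891e-07 5.429955322095538e-06
40.0 [0.4648 0.0258 0.2227] [ 0.1041  0.1308 -0.3203  2.0727  0.0505  0.9455 -2.0514] 5.251478780064346e-07 5.183970417686571e-06
59.99999999999999 [0.4769 0.0761 0.2508] [-0.1702  0.2383 -0.3452  1.9222  0.3493  1.2607 -2.4764] 3.6563059213815023e-07 3.006865143066761e-06
75.0 [0.4871 0.1183 0.2591] [-0.3533  0.3853 -0.3326  1.7928  0.4722  1.518  -2.6589] 2.404203734879641e-07 1.537978917458693e-06
83.0 [0.4927 0.1413 0.2589] [-0.4373  0.4764 -0.3173  1.7211  0.5168  1.6491 -2.7227] 1.2434912613219554e-07 6.941446622004864e-07
1 grasp [ 0.624   0.8271 -0.2137  1.58   -0.3449  1.272   2.5214] 3.66563113621659e-07 2.913126280815447e-06
0.0 [ 0.4505 -0.0332  0.124 ] [ 0.6442  0.406  -0.2998  2.208  -0.8236  0.8346  2.3522] 6.829999612851653e-07 3.896937504628071e-06
20.0 [ 0.4556 -0.0122  0.1787] [ 0.3841  0.1826 -0.2841  2.1775 -0.4229  0.7873  1.7396] 5.062377566926716e-07 5.428717294764747e-06
40.0 [0.4648 0.0258 0.2227] [ 0.115   0.13   -0.3327  2.074   0.0524  0.9451  1.0876] 5.296468030529706e-07 5.194568799014336e-06
59.99999999999999 [0.4769 0.0761 0.2508] [-0.1606  0.2381 -0.3575  1.9234  0.3517  1.2614  0.6615] 3.697298142476183e-07 3.026443537431841e-06
75.0 [0.4871 0.1183 0.2591] [-0.3451  0.3855 -0.3444  1.7939  0.4748  1.5197  0.4782] 2.4245553173905917e-07 1.5499899484697545e-06
83.0 [0.4927 0.1413 0.2589] [-0.4298  0.4767 -0.3288  1.7222  0.5194  1.6513  0.4141] 1.2508190545052415e-07 6.991086875527472e-07
```

View pics/scene6a.png

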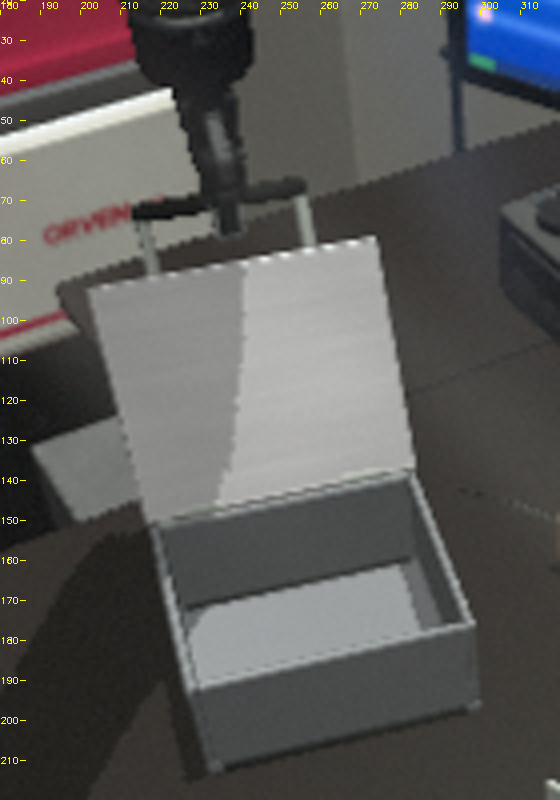

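The lid stays on its stop after release. I'll retract along the tool axis.

jog_arm(delta_pos=[[-0.5,0,0],[-1.2,0,0],[-2.0,0,0],[-2.75,0,0],[-2.75,0,0]], rotation=[[0,0,0],[0,0,0],[0,0,0],[0,0,0],[0,0,0]], claw=[0.2,0.2,0.2,0.2,0.2])

```text
time: 7.5
eef_pos: [0.5339, 0.3785, 0.3825]
tcp_rot: [0.712, -0.021, -0.687, -0.142]
force: [0.0, 0.4, 0.4]
opening: 0.399
```

```bash
python3 - <<'E'
from h import *
s=manip.get_state();print(s['joint_pos'],s['eef_pos'])
# intermediate waypoint: yaw halfway
Rt=ori(BYAW+np.radians(106),np.radians(0),-1)
print(delta([.5,.02,.36],Rt), np.linalg.norm(np.array([.5,.02,.36])-s['eef_pos']))
E
```

```text
[-0.3482  0.2484 -0.3929  1.5479  0.0076  1.2119 -2.5284] [0.5339 0.3785 0.3825]
(array([-0.9697,  8.8807, -1.2427]), array([-1.8398, -0.1715,  0.1069])) 0.36078106079344485
```

jog_arm(delta_pos=[[-0.97,8.88,-1.24],[-0.97,8.88,-1.24],[-0.97,8.88,-1.24],[-0.97,8.88,-1.24],[-0.97,8.88,-1.24],[-0.97,8.88,-1.24],[-0.97,8.88,-1.24],[-0.97,8.88,-1.24],[-0.97,8.88,-1.24],[-0.97,8.88,-1.24],[-0.97,8.88,-1.24],[-0.97,8.88,-1.24]], rotation=[[-1.84,-0.17,0.11],[-1.84,-0.17,0.11],[-1.84,-0.17,0.11],[-1.84,-0.17,0.11],[-1.84,-0.17,0.11],[-1.84,-0.17,0.11],[-1.84,-0.17,0.11],[-1.84,-0.17,0.11],[-1.84,-0.17,0.11],[-1.84,-0.17,0.11],[-1.84,-0.17,0.11],[-1.84,-0.17,0.11]], claw=[0.1,0.1,0.1,0.1,0.1,0.1,0.1,0.1,0.1,0.1,0.1,0.1])

```text
time: 8.5
eef_pos: [0.4999, 0.0184, 0.3598]
tcp_rot: [0.596, 0.401, -0.59, 0.369]
force: [-0.6, 0.8, -0.3]
opening: 0.447
```

```bash
cat >> h.py <<'E'
TYAW=np.radians(18.4); TBAR=np.array([.5578,-.2015,.05])
E
python3 - <<'E'
from h import *
s=manip.get_state();print(s['joint_pos'],s['eef_pos'])
Rt=ori(TYAW,np.radians(30),1); print(go(TBAR,Rt,.17)); 
Rt=ori(TYAW,np.radians(40),1); print(go(TBAR,Rt,.1)); 
E
```

```text
[ 0.145   0.0653 -0.2941  1.7908 -0.0266  1.298  -0.561 ] [0.4999 0.0184 0.3598]
([4.13, 4.97, 5.96], [-2.258, 0.549, 0.245], array([ 0.5816, -0.2731,  0.1808]))
([5.87, 4.63, 5.59], [-2.212, 0.748, 0.332], array([ 0.5742, -0.2509,  0.112 ]))
```

jog_arm(delta_pos=[[4.13,4.97,5.96],[4.13,4.97,5.96],[4.13,4.97,5.96],[4.13,4.97,5.96],[4.13,4.97,5.96],[4.13,4.97,5.96],[4.13,4.97,5.96],[4.13,4.97,5.96],[4.13,4.97,5.96],[4.13,4.97,5.96],[4.13,4.97,5.96],[4.13,4.97,5.96]], rotation=[[-2.26,0.55,0.25],[-2.26,0.55,0.25],[-2.26,0.55,0.25],[-2.26,0.55,0.25],[-2.26,0.55,0.25],[-2.26,0.55,0.25],[-2.26,0.55,0.25],[-2.26,0.55,0.25],[-2.26,0.55,0.25],[-2.26,0.55,0.25],[-2.26,0.55,0.25],[-2.26,0.55,0.25]], claw=[0.1,0.1,0.1,0.1,0.1,0.1,0.1,0.1,0.1,0.1,0.1,0.1])

```text
time: 9.5
eef_pos: [0.5807, -0.275, 0.1782]
tcp_rot: [0.362, 0.682, -0.115, 0.624]
force: [0.0, 0.3, 0.3]
opening: 0.449
```

```bash
python3 - <<'E'
from h import *
s=manip.get_state();print(s['joint_pos'],s['eef_pos'])
Rt=ori(TYAW,np.radians(40),1); print(go(TBAR,Rt,.1)); 
E
```

```text
[ 0.7213  0.5332 -0.2897  1.6183 -0.2135  1.1412  1.4336] [ 0.5807 -0.275   0.1782]
([1.75, -0.16, -0.17], [-0.955, 0.32, 0.262], array([ 0.5742, -0.2509,  0.112 ]))
```

jog_arm(delta_pos=[[0.2,0,0],[0.4,0,0],[0.6,-0.1,-0.1],[0.8,-0.1,-0.1],[1.0,-0.1,-0.1],[1.2,-0.16,-0.17],[1.4,-0.16,-0.17],[1.6,-0.16,-0.17],[1.75,-0.16,-0.17],[1.75,-0.16,-0.17],[1.75,-0.16,-0.17]], rotation=[[-0.955,0.32,0.26],[-0.955,0.32,0.26],[-0.955,0.32,0.26],[-0.955,0.32,0.26],[-0.955,0.32,0.26],[-0.955,0.32,0.26],[-0.955,0.32,0.26],[-0.955,0.32,0.26],[-0.955,0.32,0.26],[-0.955,0.32,0.26],[-0.955,0.32,0.26]], claw=[0.1,0.1,0.1,0.1,0.1,0.1,0.1,0.1,0.1,0.1,0.1])

```text
time: 10.42
eef_pos: [0.5744, -0.2505, 0.1114]
tcp_rot: [0.133, 0.695, 0.344, 0.617]
force: [0.0, -0.2, 0.2]
opening: 0.454
```

```bash
cat >> h.py <<'E'
def wpix(s,q):
    p=manip.camera_params("wrist");T=np.eye(4);T[:3,:3]=R.from_quat(s['tcp_rot']).as_matrix();T[:3,3]=s['eef_pos'];C=T@p['T_tool_cam']
    c=C[:3,:3].T@(q-C[:3,3]); th=np.arccos(c[2]/np.linalg.norm(c)); a=np.arctan2(c[1],c[0]); return np.round([p['cx']+p['fx']*th*np.cos(a),p['cy']+p['fy']*th*np.sin(a)],1)
E
python3 - <<'E'
from h import *
s=manip.get_state();print(s['joint_pos'],s['eef_pos'])
for n in ("wrist","scene","top"): cv2.imwrite(f"pics/{n}7.png",manip.capture(n)[:,:,::-1])
tx,ty=fr(TYAW)
for k in (-.05,0,.05): print(wpix(s,TBAR+k*tx))
Rt=ori(TYAW,np.radians(40),1); print(go(TBAR,Rt,.0)); 
E
```

```text
[ 0.8557  0.8529 -0.5283  1.4057 -0.1193  1.4455  2.3248] [ 0.5744 -0.2505  0.1114]
[316.3 140.4]
[316.5 207.3]
[316.7 266.8]
([2.52, 0.0, -0.0], [-0.002, -0.0, 0.003], array([ 0.5539, -0.1899,  0.0354]))
```

View pics/wrist7.png

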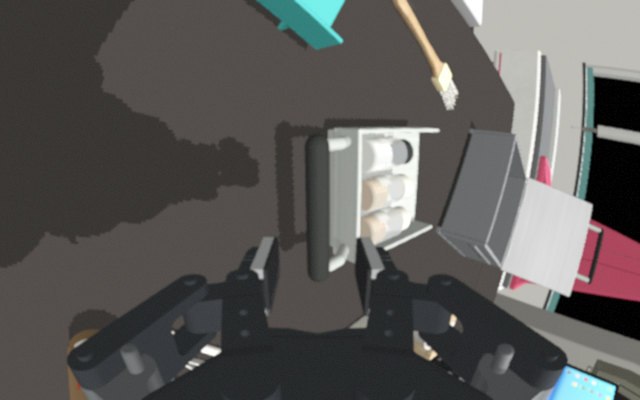

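View pics/scene7.png

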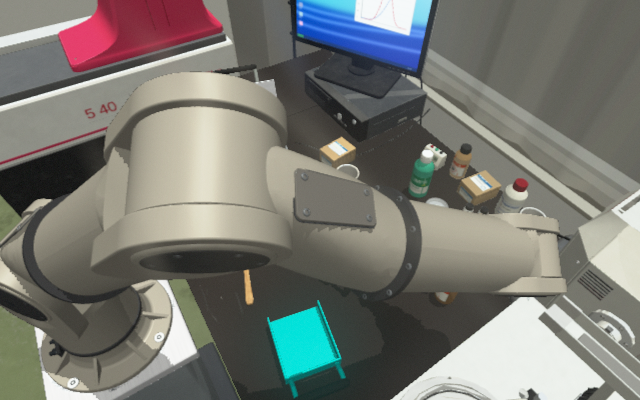

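The wrist view shows the tray bar at column 317, rows 137–278, matching the prediction. I'll advance and grip.

jog_arm(delta_pos=[[0.75,0,0],[1.5,0,0],[2.1,0,0],[2.45,0,0],[2.5,0,0],[2.5,0,0],[2.5,0,0],[2.5,0,0],[2.5,0,0],[2.5,0,0]], rotation=[[0,0,0],[0,0,0],[0,0,0],[0,0,0],[0,0,0],[0,0,0],[0,0,0],[0,0,0],[0,0,0],[0,0,0]], claw=[0.1,0.1,0.1,0.1,0.1,0.1,1,1,1,1])

```text
time: 11.4
eef_pos: [0.555, -0.1916, 0.0371]
tcp_rot: [0.132, 0.695, 0.343, 0.618]
force: [0.1, -4.1, 7.5]
opening: 0.189
```

```bash
python3 - <<'E'
from h import *
s=manip.get_state();print(s['joint_pos'],s['eef_pos'],s['opening']*85,s['force'],s['torque'])
cv2.imwrite("pics/wrist8.png",manip.capture("wrist")[:,:,::-1])
M=R.from_quat(s['tcp_rot']).as_matrix(); print('grasp',s['eef_pos']-.019*M[:,0], 'alpha',np.degrees(np.arcsin(M[:2,0]@fr(TYAW)[1][:2])))
print('up in tool',M.T@[0,0,1], 'ty',M.T@fr(TYAW)[1])
E
```

```text
[ 0.8325  0.8818 -0.5371  1.56   -0.1159  1.2514  2.3231] [ 0.555  -0.1916  0.0371] 16.056791102268143 [ 0.0689 -4.1359  7.5221] [-0.2636  0.0842  0.249 ]
grasp [ 0.5589 -0.2031  0.0517] alpha 39.73948981628451
up in tool [-0.769   0.6393 -0.0002] ty [ 0.6393  0.769  -0.0022]
```

View pics/wrist8.png

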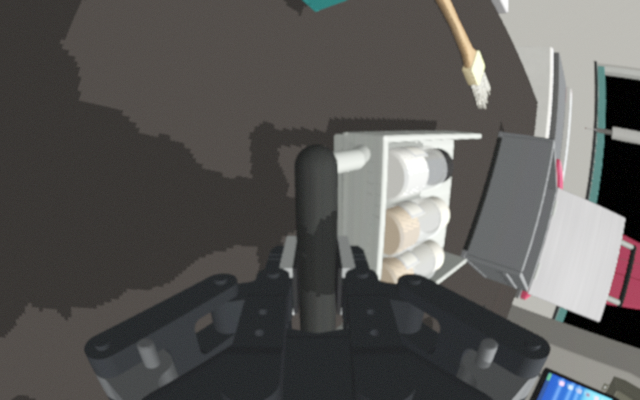

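The bar is gripped. I'll test with a 20 mm lift and the spout slightly up, then compare tray pixels in the wrist view for droop.

jog_arm(delta_pos=[[-0.1,0.08,0],[-0.2,0.16,0],[-0.3,0.24,0],[-0.38,0.32,0],[-0.38,0.32,0],[-0.38,0.32,0]], rotation=[[0,0,0.03],[0,0,0.06],[0,0,0.08],[0,0,0.08],[0,0,0.08],[0,0,0.08]], claw=[1,1,1,1,1,1])

```text
time: 11.95
eef_pos: [0.5552, -0.1915, 0.0572]
tcp_rot: [0.159, 0.689, 0.367, 0.605]
force: [-0.0, 0.3, -3.1]
opening: 0.189
```

```bash
python3 - <<'E'
from h import *
s=manip.get_state();print(s['joint_pos'],s['eef_pos'],s['opening']*85,s['force'],s['torque'])
cv2.imwrite("pics/wrist9.png",manip.capture("wrist")[:,:,::-1])
E
```

```text
[ 0.8519  0.9014 -0.5517  1.5169 -0.1507  1.3389  2.3332] [ 0.5552 -0.1915  0.0572] 16.09754490841718 [-0.0291  0.2751 -3.0623] [-1.4548 -0.5495  0.0865]
```

View pics/wrist9.png

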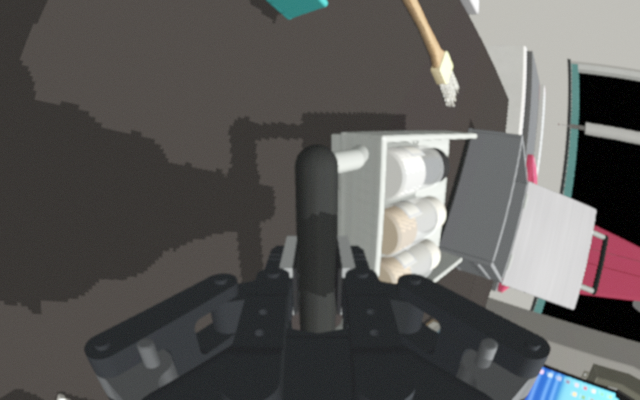

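```bash
cat >> h.py <<'E'
def tray_rel(al_rel,bar_off=.019):
    """tray rotation/origin in tool frame; al_rel = tool alpha relative to tray (rad)"""
    # tool axes in tray coords
    a=al_rel; d=np.array([0,np.sin(a),-np.cos(a)]); j=np.array([0,np.cos(a),np.sin(a)]); M=np.stack([d,j,np.cross(d,j)],1) # tray<-tool
    Rtt=M.T; b=np.array([-bar_off,0,0]); return Rtt,b-Rtt@np.array([0,-.112,.05])
def wpix_tool(q):
    p=manip.camera_params("wrist");C=p['T_tool_cam']; c=C[:3,:3].T@(q-C[:3,3]); th=np.arccos(c[2]/np.linalg.norm(c)); a=np.arctan2(c[1],c[0]); return np.round([p['cx']+p['fx']*th*np.cos(a),p['cy']+p['fy']*th*np.sin(a)],1)
E
python3 - <<'E'
from h import *
for al in (36,38,40,42,44,46):
  for bo in (.019,.016):
    Rt,o=tray_rel(np.radians(al),bo); print(al,bo,*[wpix_tool(Rt@np.array(q)+o) for q in ((-.061,.075,.048),(-.061,-.065,.048),(-.061,.075,.02))])
crop("pics/wrist8.png","pics/w8a.png",300,110,500,290,4)
crop("pics/wrist9.png","pics/w9a.png",300,110,500,290,4)
E
```

```text
36 0.019 [493.8 133.4] [389.5 130. ] [465.8 130.4]
36 0.016 [492.  133.1] [388.2 129.8] [464.3 130.2]
38 0.019 [487.  132.6] [386.9 129.8] [459.  129.7]
38 0.016 [485.3 132.4] [385.7 129.6] [457.6 129.6]
40 0.019 [480.2 131.9] [384.3 129.7] [452.3 129.2]
40 0.016 [478.6 131.7] [383.1 129.4] [450.9 129. ]
42 0.019 [473.4 131.2] [381.7 129.5] [445.5 128.6]
42 0.016 [471.9 131. ] [380.5 129.3] [444.3 128.4]
44 0.019 [466.7 130.5] [379.  129.3] [438.8 128.1]
44 0.016 [465.2 130.3] [377.9 129.1] [437.6 127.9]
46 0.019 [459.9 129.9] [376.3 129.2] [432.1 127.6]
46 0.016 [458.5 129.7] [375.2 129. ] [431.  127.4]
```

View pics/w8a.png

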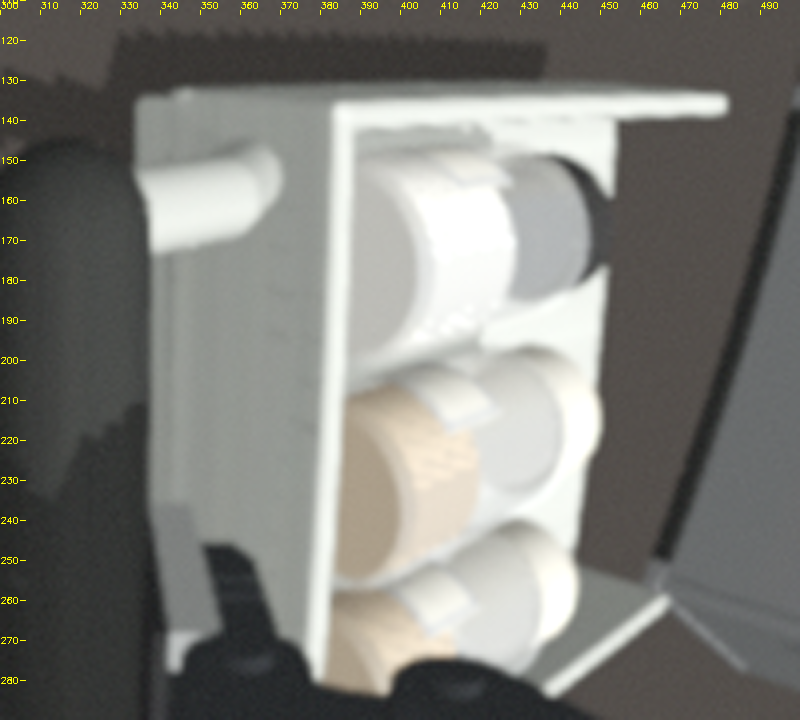

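View pics/w9a.png

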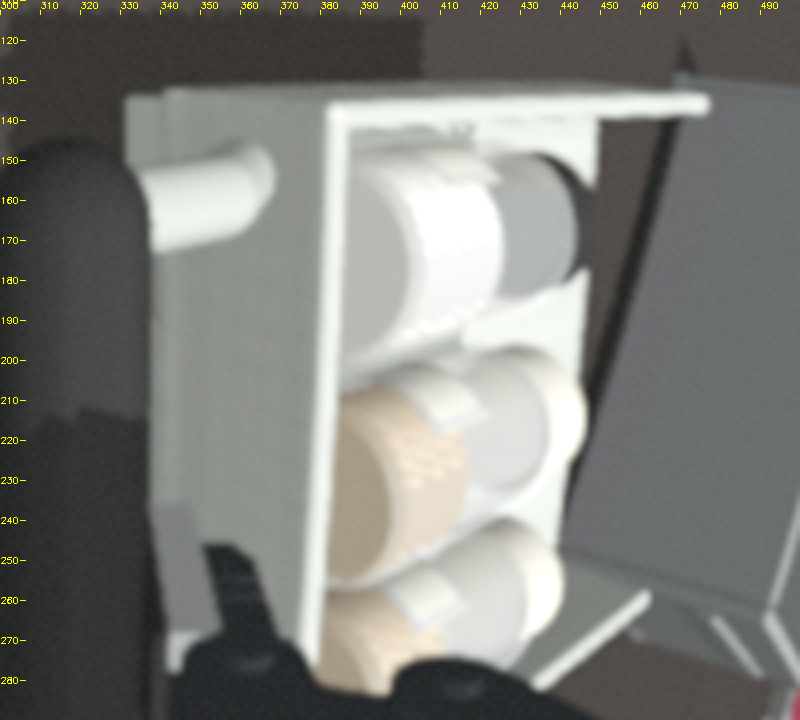

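Wall-tip column 481→476.5 means 1.4° of droop in the grip, so the tray is about 3° spout-up. All three vials are in place. Next I'll plan the transit.

```bash
cat >> h.py <<'E'
BOFF=.0168
def tray_tool(notch_bin,yaw,pitch,alrel,boff=BOFF,notch_w=None):
    """yaw,pitch,alrel in rad; returns TCP pos, R"""
    x,y=fr(yaw); n=b2w(notch_bin) if notch_w is None else notch_w
    yy=np.cos(pitch)*y+np.sin(pitch)*Z; zz=-np.sin(pitch)*y+np.cos(pitch)*Z
    bar=n-.166*yy+.034*zz; Rt=ori(yaw,alrel+pitch,1); return bar+boff*Rt[:,0],Rt
E
python3 - <<'E'
from h import *; import kin
m,_,_=kin.fit(); s=manip.get_state(); q=np.array(s['joint_pos']); AR=np.radians(41.2)
print(kin.fk(q,m)[0]-s['eef_pos'])
M=R.from_quat(s['tcp_rot']).as_matrix(); print('up .1',M.T@[0,0,.105/.04])
for xo in (.015,.03):
  q=np.array(s['joint_pos'])
  for h,p in ((.125,3),(.095,3),(.09,0)):
    P,Rt=tray_tool((xo,-.084,h),BYAW,np.radians(p),AR); q,e,o=kin.ik(P,Rt,q,m,w=.005); print(xo,P,q,e,o)
  for p in (-20,-40,-60,-75,-82):
    P,Rt=tray_tool((xo,-.084,.09),BYAW,np.radians(p),AR); q,e,o=kin.ik(P,Rt,q,m,w=.005); print(p,P,q,e,o)
E
```

```text
[ 0.001  -0.0002  0.0001]
up .1 [-1.8798  1.8322 -0.    ]
0.015 [ 0.4478 -0.0231  0.1382] [ 1.0157  0.4515 -0.6836  2.1806 -0.6754  0.8398  2.2204] 7.730326696824327e-07 4.4917100469805354e-06
0.015 [ 0.4478 -0.0231  0.1082] [ 1.0041  0.5133 -0.6753  2.1924 -0.6698  0.7768  2.2515] 7.869301643167531e-08 2.184546493995342e-07
0.015 [ 0.448  -0.0223  0.1114] [ 0.9695  0.4721 -0.6647  2.197  -0.647   0.7626  2.2004] 3.5599603042901395e-08 4.0225691399596726e-07
-20 [ 0.4519 -0.0061  0.1631] [ 0.7205  0.2137 -0.635   2.1701 -0.3463  0.7767  1.6787] 4.461221760184753e-07 4.474708873421194e-06
-40 [0.4597 0.0263 0.206 ] [ 0.4317  0.1473 -0.6601  2.0697  0.0881  0.9475  1.0597] 6.598415739998506e-07 5.1049219209859725e-06
-60 [0.4706 0.071  0.2349] [ 0.1023  0.2603 -0.6588  1.9209  0.4033  1.2828  0.6061] 5.005058062273631e-07 3.5380788448279806e-06
-75 [0.4798 0.1094 0.2452] [-0.1284  0.4131 -0.6234  1.7922  0.5358  1.5619  0.4022] 3.0330393234221157e-07 1.872313749271285e-06
-82 [0.4843 0.1279 0.2464] [-0.2221  0.4936 -0.6     1.7296  0.5774  1.6859  0.3374] 1.2979238300132676e-07 7.29429
[... 363 characters left out ...]
.1773] 3.471333688863657e-08 3.976891522650519e-07
-20 [ 0.4665 -0.0096  0.1631] [ 0.6991  0.2366 -0.6165  2.141  -0.3301  0.7816  1.6653] 4.3095938445358903e-07 4.3748376445255465e-06
-40 [0.4743 0.0228 0.206 ] [ 0.4029  0.1698 -0.625   2.0431  0.0986  0.9532  1.0619] 6.12064025893858e-07 4.92340827229917e-06
-60 [0.4851 0.0675 0.2349] [ 0.0788  0.2757 -0.6184  1.8965  0.408   1.2844  0.6242] 4.6547714872730726e-07 3.3782510164665903e-06
-75 [0.4944 0.1059 0.2452] [-0.1457  0.4229 -0.5836  1.7688  0.5404  1.5596  0.4282] 2.898654453003912e-07 1.80219804229134e-06
-82 [0.4989 0.1244 0.2464] [-0.237   0.5016 -0.561   1.7065  0.5829  1.6822  0.3661] 1.2600846526773162e-07 7.092191031913897e-07
```

jog_arm(delta_pos=[[-0.2,0.2,0],[-0.5,0.49,0],[-0.8,0.78,0],[-1.1,1.07,0],[-1.4,1.36,0],[-1.65,1.61,0],[-1.82,1.77,0],[-1.88,1.83,0],[-1.88,1.83,0]], rotation=[[0,0,0],[0,0,0],[0,0,0],[0,0,0],[0,0,0],[0,0,0],[0,0,0],[0,0,0],[0,0,0]], claw=[1,1,1,1,1,1,1,1,1])

```text
time: 12.75
eef_pos: [0.5553, -0.1916, 0.1629]
tcp_rot: [0.159, 0.689, 0.367, 0.605]
force: [0.5, -0.4, -4.2]
opening: 0.19
```

```bash
python3 - <<'E'
from h import *
s=manip.get_state();print(s['joint_pos'],s['eef_pos'],s['opening']*85,s['force'],s['torque'])
P,Rt=tray_tool((.025,-.084,.13),BYAW,np.radians(3),np.radians(41.2)); print(P,np.round(delta(P,Rt),2),np.linalg.norm(P-s['eef_pos']))
cv2.imwrite("pics/wrist10.png",manip.capture("wrist")[:,:,::-1])
E
```

```text
[ 0.8688  0.7765 -0.5813  1.4888 -0.1977  1.4726  2.2869] [ 0.5553 -0.1916  0.1629] 16.191619072535023 [ 0.521  -0.4343 -4.2085] [-1.5153 -0.4646 -0.0191]
[ 0.4575 -0.0255  0.1432] [[ 3.64  3.03 -1.02]
 [ 0.4  -0.39 -0.  ]] 0.1937532720479799
```

View pics/wrist10.png

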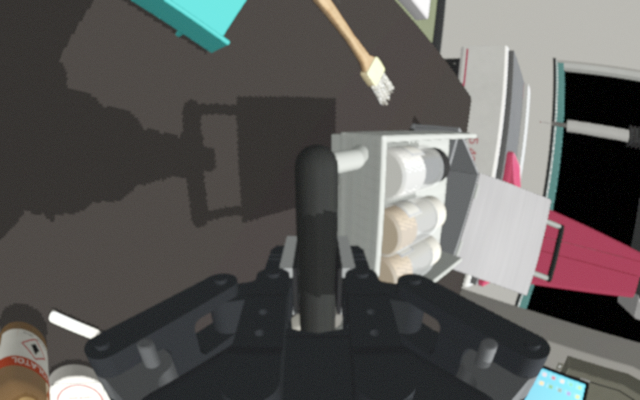

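jog_arm(delta_pos=[[0.15,0.13,-0.04],[0.45,0.38,-0.13],[0.8,0.67,-0.22],[1.2,1.0,-0.34],[1.6,1.33,-0.45],[2.0,1.66,-0.56],[2.4,2.0,-0.67],[2.8,2.33,-0.78],[3.15,2.62,-0.88],[3.45,2.87,-0.97],[3.64,3.03,-1.02],[3.64,3.03,-1.02]], rotation=[[0.02,-0.02,0],[0.05,-0.05,0],[0.09,-0.09,0],[0.13,-0.13,0],[0.18,-0.17,0],[0.22,-0.21,0],[0.26,-0.26,0],[0.31,-0.3,0],[0.35,-0.34,0],[0.38,-0.37,0],[0.4,-0.39,0],[0.4,-0.39,0]], claw=[1,1,1,1,1,1,1,1,1,1,1,1])

```text
time: 13.8
eef_pos: [0.4544, -0.0234, 0.1414]
tcp_rot: [0.343, 0.619, 0.186, 0.681]
force: [0.6, -0.6, -3.4]
opening: 0.186
```

```bash
python3 - <<'E'
from h import *
s=manip.get_state();print(s['joint_pos'],s['eef_pos'],s['force'])
P,Rt=tray_tool((.025,-.084,.13),BYAW,np.radians(3),np.radians(41.2)); print(P,np.round(delta(P,Rt),2))
for n in ("wrist","scene","top"): cv2.imwrite(f"pics/{n}11.png",manip.capture(n)[:,:,::-1])
E
```

```text
[ 1.0318  0.4625 -0.7126  2.1637 -0.6535  0.8395  2.1863] [ 0.4544 -0.0234  0.1414] [ 0.6202 -0.5667 -3.4486]
[ 0.4575 -0.0255  0.1432] [[-0.05  0.01  0.09]
 [-0.   -0.   -0.  ]]
```

View pics/wrist11.png

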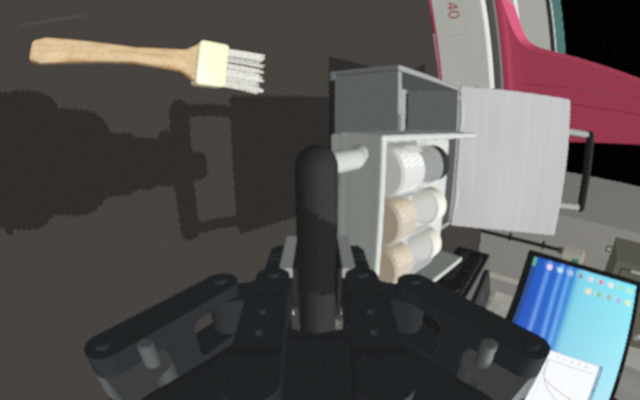

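View pics/top11.png

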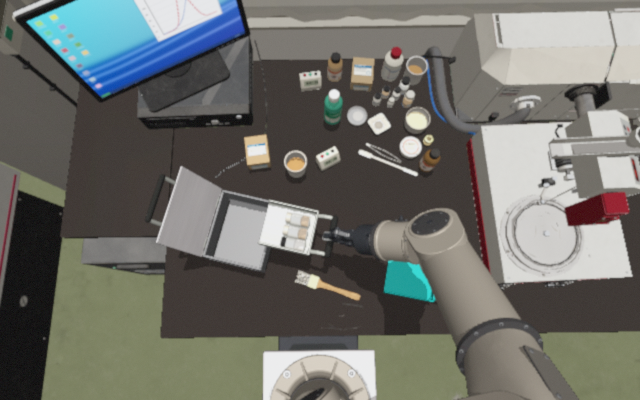

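View pics/scene11.png

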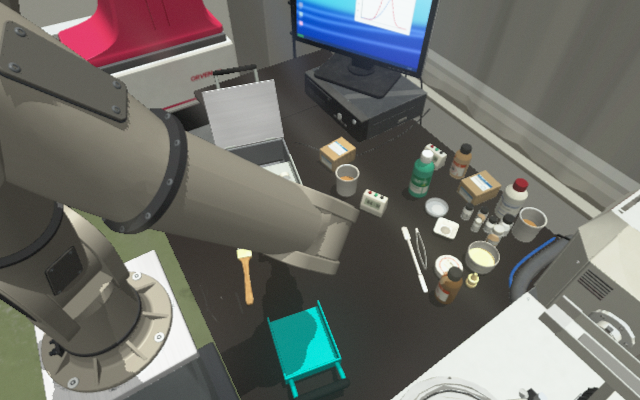

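In the top view the tray is over the bin's right-hand wall. I'll zoom in to check y alignment and yaw.

```bash
python3 - <<'E'
from h import *
crop("pics/top11.png","pics/top11a.png",200,185,335,275,6)
for n,q in (("rim out L",(-.1,-.085,.09)),("rim out R",(.1,-.085,.09)),("rim in L",(-.094,-.079,.09)),("in R",(.094,-.079,.09)),("in far R",(.094,.079,.09)),("in far L",(-.094,.079,.09)),("out far L",(-.1,.085,.09))):
    print(n,np.round(proj("top",b2w(q)),1))
s=manip.get_state(); M=R.from_quat(s['tcp_rot']).as_matrix(); Rr,o=tray_rel(np.radians(41.2),BOFF)
for q in ((-.061,.075,.02),(.061,.075,.02),(-.061,.075,.048),(.061,.075,.048),(-.061,-.065,.048),(.061,-.065,.048)):
    w=s['eef_pos']+M@(Rr@np.array(q)+o); print(q,w,np.round(proj("top",w),1))
w=s['eef_pos']+M@(Rr@np.array([0,.054,.016])+o)-BIN; print('notch bin',w@BX,w@BY,w[2])
E
```

```text
rim out L [261.8 270. ]
rim out R [279.1 201.9]
rim in L [260.2 267.4]
in R [276.6 203.4]
in far R [223.8 191.8]
in far L [205.7 254.8]
out far L [203.1 256.5]
(-0.061, 0.075, 0.02) [0.4399 0.1602 0.1341] [258.  243.7]
(0.061, 0.075, 0.02) [0.5584 0.1313 0.1341] [269.1 201.2]
(-0.061, 0.075, 0.048) [0.4395 0.1588 0.162 ] [257.1 242.3]
(0.061, 0.075, 0.048) [0.5581 0.1298 0.162 ] [268.5 198.8]
(-0.061, -0.065, 0.048) [0.4064 0.0229 0.1546] [308.5 254.4]
(0.061, -0.065, 0.048) [ 0.5249 -0.006   0.1546] [318.7 210.6]
notch bin 0.025177679425417748 -0.08437530975270677 0.12896181477968532
```

View pics/top11a.png

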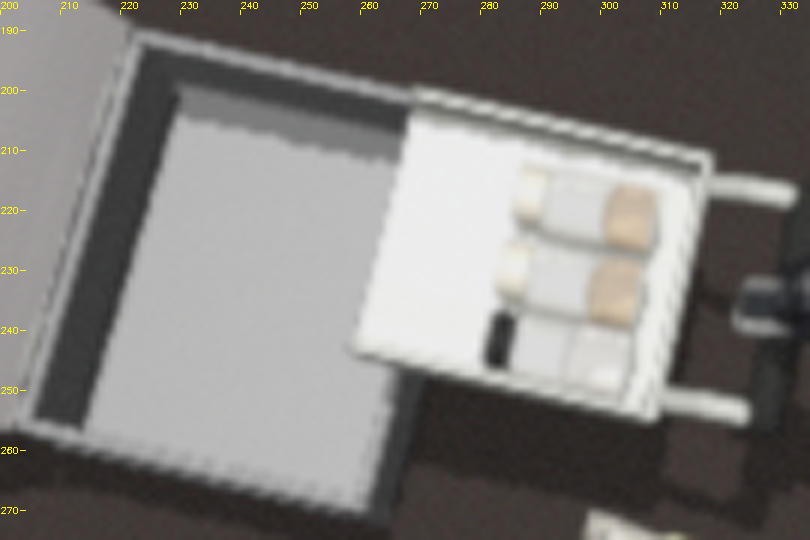

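The bin shows about 1.3 px further left than my model, i.e. +3 mm along its y, which agrees with the hinge result. The tray matches its prediction. I'll correct the bin position, then lower with a 4 mm shift.

```bash
cat >> h.py <<'E'
BIN=BIN+.003*BY
AR=np.radians(41.2)
E
python3 - <<'E'
from h import *
for h in (.12,.11,.10,.094,.091,.088,.085):
    P,Rt=tray_tool((.025,-.083,h),BYAW,np.radians(3),AR); d=delta(P,Rt); print(h,np.round(d[0],2),np.round(d[1],3))
E
```

```text
0.12 [ 0.23 -0.08  0.  ] [-0.002  0.001 -0.001]
0.11 [ 0.41 -0.25  0.  ] [-0.002  0.001 -0.001]
0.1 [ 0.59 -0.42  0.  ] [-0.002  0.001 -0.001]
0.094 [ 0.7  -0.53  0.  ] [-0.002  0.001 -0.001]
0.091 [ 0.75 -0.58  0.  ] [-0.002  0.001 -0.001]
0.088 [ 0.81 -0.63  0.  ] [-0.002  0.001 -0.001]
0.085 [ 0.86 -0.69  0.  ] [-0.002  0.001 -0.001]
```

jog_arm(delta_pos=[[0.1,0.06,0],[0.23,-0.08,0],[0.32,-0.16,0],[0.41,-0.25,0],[0.5,-0.34,0],[0.59,-0.42,0],[0.65,-0.48,0],[0.7,-0.53,0],[0.75,-0.58,0],[0.75,-0.58,0]], rotation=[[0,0,0],[0,0,0],[0,0,0],[0,0,0],[0,0,0],[0,0,0],[0,0,0],[0,0,0],[0,0,0],[0,0,0]], claw=[1,1,1,1,1,1,1,1,1,1])

```text
time: 14.78
eef_pos: [0.4582, -0.0216, 0.104]
tcp_rot: [0.343, 0.619, 0.186, 0.682]
force: [0.7, 0.0, -3.3]
opening: 0.186
```

```bash
python3 - <<'E'
from h import *
s=manip.get_state();print(s['eef_pos'],s['force'],s['torque'],s['opening'])
M=R.from_quat(s['tcp_rot']).as_matrix(); Rr,o=tray_rel(AR,BOFF); w=s['eef_pos']+M@(Rr@np.array([0,.054,.016])+o)-BIN; print('notch bin',w@BX,w@BY,w[2])
for n in ("wrist","top"): cv2.imwrite(f"pics/{n}12.png",manip.capture(n)[:,:,::-1])
crop("pics/top12.png","pics/top12a.png",200,185,335,275,6)
crop("pics/wrist12.png","pics/wrist12a.png",320,50,500,290,3)
E
```

```text
[ 0.4582 -0.0216  0.104 ] [ 0.7169  0.0338 -3.2671] [-1.5151  0.4266  0.0292] 0.18610110934895097
notch bin 0.025093353263761605 -0.08306927915442551 0.0909091471307701
```

View pics/top12a.png

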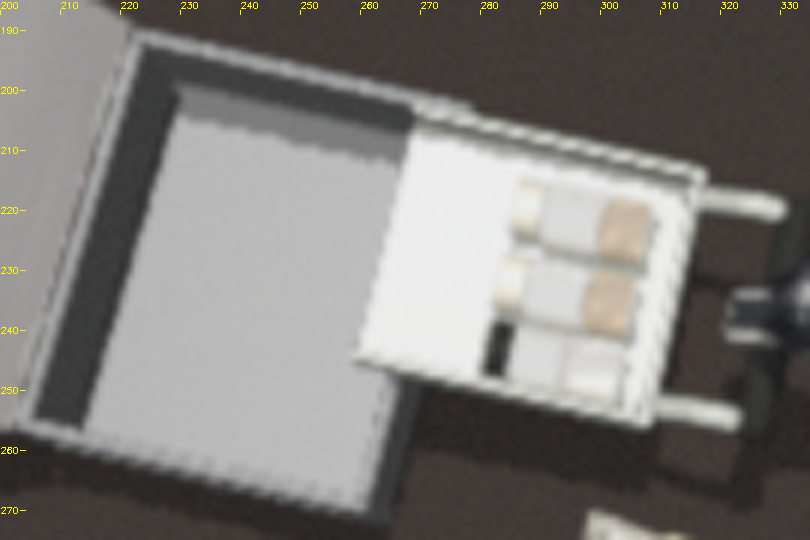

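View pics/wrist12a.png

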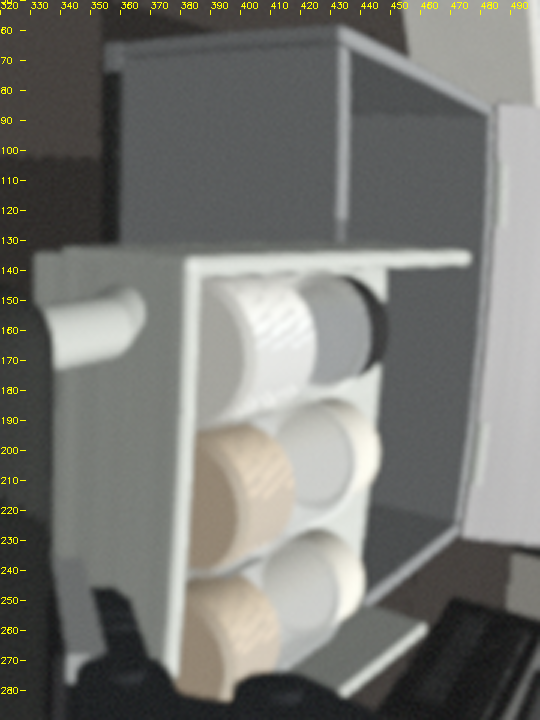

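jog_arm(delta_pos=[[0.02,-0.02,0],[0.045,-0.04,0],[0.07,-0.07,0],[0.07,-0.07,0]], rotation=[[0,0,0],[0,0,0],[0,0,0],[0,0,0]], claw=[1,1,1,1])

```text
time: 15.22
eef_pos: [0.4583, -0.0217, 0.1003]
tcp_rot: [0.343, 0.619, 0.186, 0.682]
force: [-0.3, -0.4, -2.8]
opening: 0.183
```

jog_arm(delta_pos=[[0.02,-0.02,0],[0.04,-0.04,0],[0.055,-0.053,0],[0.055,-0.053,0]], rotation=[[0,0,0],[0,0,0],[0,0,0],[0,0,0]], claw=[1,1,1,1])

```text
time: 15.55
eef_pos: [0.4584, -0.0217, 0.0971]
tcp_rot: [0.343, 0.618, 0.186, 0.682]
force: [-0.4, -1.5, 0.0]
opening: 0.19
```

```bash
python3 - <<'E'
from h import *
s=manip.get_state();print(s['eef_pos'],s['force'],s['torque'],s['opening'])
M=R.from_quat(s['tcp_rot']).as_matrix(); Rr,o=tray_rel(AR,BOFF); w=s['eef_pos']+M@(Rr@np.array([0,.054,.016])+o)-BIN; print('notch bin',w@BX,w@BY,w[2])
for n in ("wrist","top"): cv2.imwrite(f"pics/{n}13.png",manip.capture(n)[:,:,::-1])
crop("pics/top13.png","pics/top13a.png",200,185,335,275,6)
crop("pics/wrist13.png","pics/wrist13a.png",320,50,500,290,3)
E
```

```text
[ 0.4584 -0.0217  0.0971] [-0.4363 -1.5094  0.0492] [-1.0244  0.23   -0.0052] 0.18979957534338882
notch bin 0.025326906277966108 -0.08313954381283634 0.08410719415188211
```

View pics/wrist13a.png

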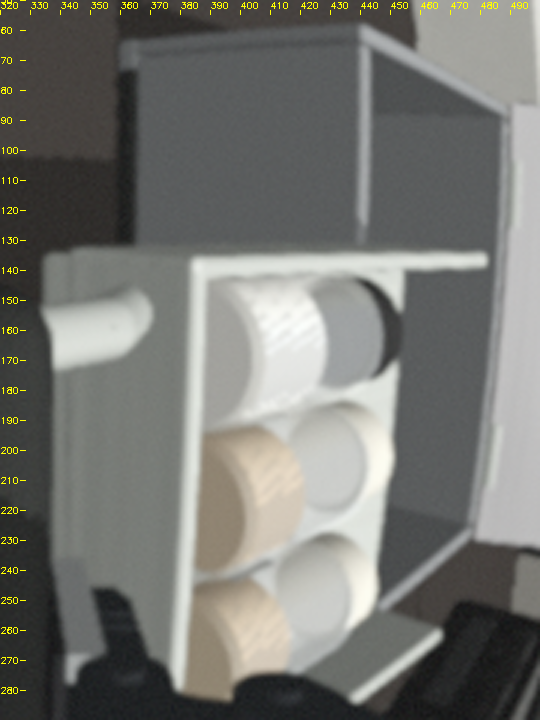

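View pics/top13a.png

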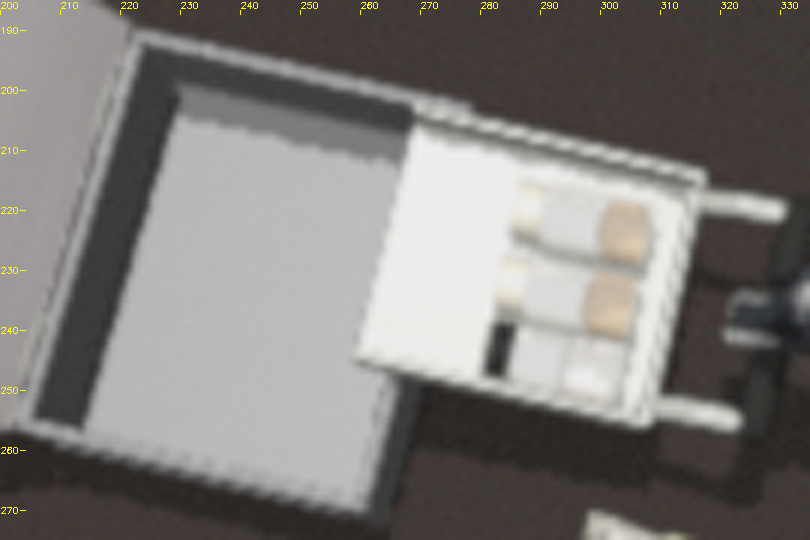

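Contact: 2.8 N of the weight is now carried by the rim and the tray turned 1.6° in the grip. The notch is about 4 mm outside the inner edge and level with the rim, and the vials are in place. Now I'll plan the tipping arc.

```bash
cat >> h.py <<'E'
def tip(pdeg,ar,press=.0015,xo=.025,s0=-.004,s1=.007,p0=4.5,p1=-78):
    p=np.radians(pdeg); s=s0+(s1-s0)*(pdeg-p0)/(p1-p0)
    n=s*np.array([np.cos(p),np.sin(p)])+press*np.array([np.sin(p),-np.cos(p)])
    return tray_tool((xo,-.079+n[0],.09+n[1]),BYAW,p,ar)
E
python3 - <<'E'
from h import *; import kin
m,_,_=kin.fit(); s=manip.get_state(); q=np.array(s['joint_pos'])
for p in (4.5,2,0,-3,-6,-9,-12,-15,-18,-21,-24,-27,-30):
    P,Rt=tip(p,np.radians(39.7)); d=delta(P,Rt,s); q,e,o=kin.ik(P,Rt,q,m,w=.005); print(p,np.round(d[0],2),np.round(d[1],3),q,round(e*1e3,2))
E
```

```text
4.5 [-0.   -0.01  0.  ] [-0.002  0.001 -0.001] [ 1.007   0.5548 -0.6989  2.1767 -0.6418  0.7444  2.2271] 0.0
2 [-0.11  0.13  0.  ] [-0.002  0.001 -0.045] [ 0.979   0.5107 -0.6901  2.1797 -0.6253  0.742   2.1814] 0.0
0 [-0.2   0.24  0.  ] [-0.002  0.001 -0.08 ] [ 0.9549  0.4765 -0.6822  2.1811 -0.6096  0.7407  2.1424] 0.0
-3 [-0.32  0.41  0.  ] [-0.002  0.001 -0.132] [ 0.9163  0.4276 -0.6696  2.1818 -0.5813  0.74    2.0794] 0.0
-6 [-0.43  0.59  0.  ] [-0.002  0.001 -0.184] [ 0.8748  0.3819 -0.6563  2.1806 -0.5471  0.7406  2.0108] 0.0
-9 [-0.53  0.77  0.  ] [-0.002  0.001 -0.237] [ 0.8307  0.3399 -0.6428  2.1776 -0.5068  0.7429  1.9366] 0.0
-12 [-0.62  0.96  0.  ] [-0.002  0.001 -0.289] [ 0.7846  0.3018 -0.6299  2.1728 -0.4602  0.7471  1.8568] 0.0
-15 [-0.7   1.16  0.  ] [-0.002  0.001 -0.341] [ 0.7371  0.2681 -0.618   2.1661 -0.4077  0.7537  1.7719] 0.0
-18 [-0.76  1.35  0.  ] [-0.002  0.001 -0.394] [ 0.6887  0.239  -0.608   2.1577 -0.3499  0.7633  1.6826] 0.0
-21 [-0.82  1.55 -0.  ] [-0.002  0.001 -0.446] [ 0.6402  0.2145 -0.6001  2.1475 -0.2878  0.7764  1.5899] 0.0
-24 [-0.87  1.75 -0.  ] [-0.002  0.001 -0.499] [ 0.5917  0.1949 -0.5947  2.1355 -0.2226  0.7934  1.4952] 0.0
-27 [-0.91  1.96 -0.  ] [-0.002  0.001 -0.551] [ 0.5438  0.1801 -0.5917  2.122  -0.1557  0.8148  1.3999] 0.0
-30 [-0.93  2.16 -0.  ] [-0.002  0.001 -0.603] [ 0.4963  0.1701 -0.591   2.1069 -0.0886  0.8409  1.3055] 0.0
```

jog_arm(delta_pos=[[-0.11,0.13,0],[-0.2,0.24,0],[-0.32,0.41,0],[-0.43,0.59,0],[-0.53,0.77,0],[-0.62,0.96,0],[-0.62,0.96,0]], rotation=[[0,0,-0.045],[0,0,-0.08],[0,0,-0.13],[0,0,-0.18],[0,0,-0.24],[0,0,-0.29],[0,0,-0.29]], claw=[1,1,1,1,1,1,1])

```text
time: 16.23
eef_pos: [0.4619, -0.01, 0.144]
tcp_rot: [0.247, 0.661, 0.086, 0.703]
force: [0.6, 0.4, -0.0]
opening: 0.189
```

```bash
python3 - <<'E'
from h import *; import kin
s=manip.get_state();print(s['eef_pos'],s['force'],s['torque'],s['opening'],s['joint_pos'])
for n in ("wrist","top"): cv2.imwrite(f"pics/{n}14.png",manip.capture(n)[:,:,::-1])
crop("pics/wrist14.png","pics/wrist14a.png",320,50,500,290,3)
for p in (-12,-15,-18,-21,-24,-27,-30,-33,-36,-39,-42,-45,-48):
    P,Rt=tip(p,np.radians(39.7)); d=delta(P,Rt,s); print(p,np.round(d[0],2),np.round(d[1],3))
E
```

```text
[ 0.4619 -0.01    0.144 ] [ 0.6379  0.3739 -0.0193] [-0.5384  0.1058 -0.067 ] 0.18899126442295272 [ 0.7712  0.295  -0.6213  2.171  -0.4617  0.748   1.8536]
-12 [ 0.03 -0.06 -0.02] [0.003 0.003 0.004]
-15 [-0.1   0.1  -0.01] [ 0.003  0.003 -0.048]
-18 [-0.23  0.26 -0.01] [ 0.003  0.003 -0.1  ]
-21 [-0.34  0.44 -0.01] [ 0.003  0.003 -0.153]
-24 [-0.44  0.62 -0.01] [ 0.003  0.003 -0.205]
-27 [-0.54  0.8  -0.01] [ 0.003  0.003 -0.258]
-30 [-0.62  0.99 -0.01] [ 0.002  0.003 -0.31 ]
-33 [-0.7   1.18 -0.01] [ 0.002  0.003 -0.362]
-36 [-0.76  1.37 -0.01] [ 0.002  0.003 -0.415]
-39 [-0.81  1.57 -0.01] [ 0.002  0.003 -0.467]
-42 [-0.85  1.77 -0.01] [ 0.002  0.003 -0.519]
-45 [-0.89  1.97 -0.01] [ 0.002  0.003 -0.572]
-48 [-0.91  2.17 -0.01] [ 0.002  0.004 -0.624]
```

View pics/wrist14a.png

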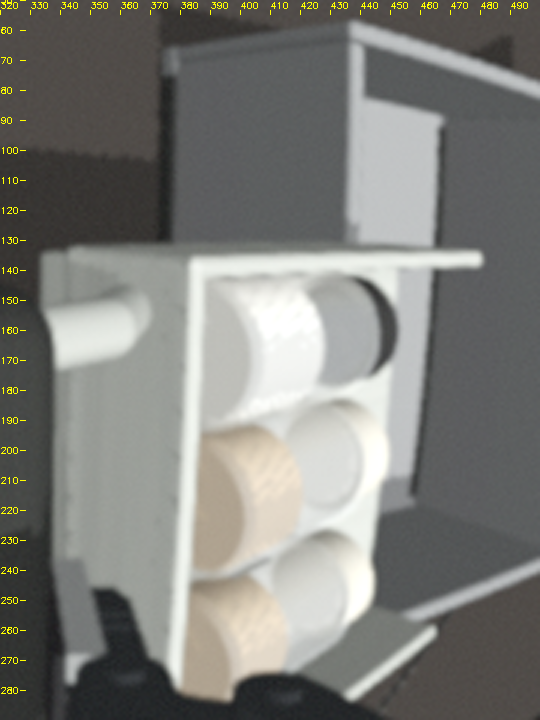

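The tray is at about −12° and still hooked, with the vials not yet sliding (tip column 480). I'll continue.

jog_arm(delta_pos=[[-0.1,0.1,0],[-0.23,0.26,0],[-0.34,0.44,0],[-0.44,0.62,0],[-0.54,0.8,0],[-0.62,0.99,0],[-0.7,1.18,0],[-0.76,1.37,0],[-0.81,1.57,0],[-0.85,1.77,0],[-0.89,1.97,0],[-0.91,2.17,0]], rotation=[[0,0,-0.05],[0,0,-0.1],[0,0,-0.15],[0,0,-0.205],[0,0,-0.26],[0,0,-0.31],[0,0,-0.36],[0,0,-0.415],[0,0,-0.467],[0,0,-0.52],[0,0,-0.57],[0,0,-0.62]], claw=[1,1,1,1,1,1,1,1,1,1,1,1])

```text
time: 17.33
eef_pos: [0.4747, 0.0467, 0.2138]
tcp_rot: [0.036, 0.707, -0.132, 0.694]
force: [-0.5, -0.1, 1.9]
opening: 0.187
```

```bash
python3 - <<'E'
from h import *; import kin
s=manip.get_state();print(s['eef_pos'],s['force'],s['torque'],s['opening'],s['joint_pos'])
for n in ("wrist","top"): cv2.imwrite(f"pics/{n}15.png",manip.capture(n)[:,:,::-1])
for p in (-45,-48,-51,-54,-57,-60,-63,-66,-69,-72,-75,-78,-80):
    P,Rt=tip(p,np.radians(39.7)); d=delta(P,Rt,s); print(p,np.round(d[0],2),np.round(d[1],3))
E
```

```text
[0.4747 0.0467 0.2138] [-0.4551 -0.0509  1.9031] [ 0.4825 -0.1301 -0.0253] 0.18656232964461222 [ 0.2086  0.2001 -0.5862  1.9946  0.2529  1.0755  0.828 ]
-45 [ 0.07 -0.1   0.01] [-0.001 -0.002  0.046]
-48 [-0.07  0.05  0.01] [-0.001 -0.002 -0.007]
-51 [-0.19  0.21  0.01] [-0.001 -0.002 -0.059]
-54 [-0.31  0.37  0.01] [-0.001 -0.002 -0.112]
-57 [-0.42  0.54  0.01] [-0.001 -0.002 -0.164]
-60 [-0.51  0.72  0.01] [-0.001 -0.002 -0.216]
-63 [-0.6  0.9  0. ] [-0.001 -0.002 -0.269]
-66 [-0.68  1.08  0.  ] [-0.001 -0.002 -0.321]
-69 [-0.75  1.27  0.  ] [-0.001 -0.002 -0.373]
-72 [-0.81  1.46  0.  ] [-0.001 -0.002 -0.426]
-75 [-0.86  1.65  0.  ] [-0.001 -0.002 -0.478]
-78 [-0.89  1.84  0.  ] [-0.001 -0.002 -0.53 ]
-80 [-0.91  1.97  0.  ] [-0.    -0.002 -0.565]
```

View pics/wrist15.png

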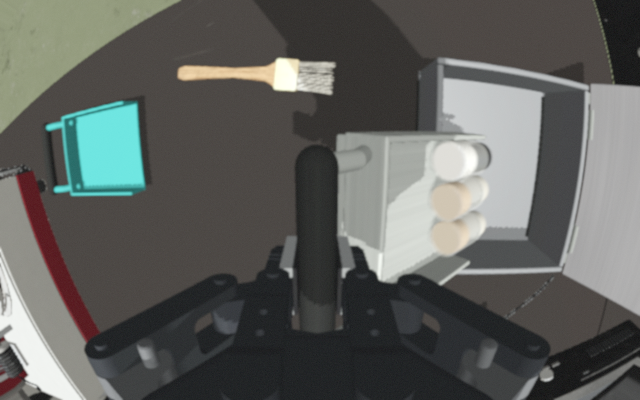

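View pics/top15.png

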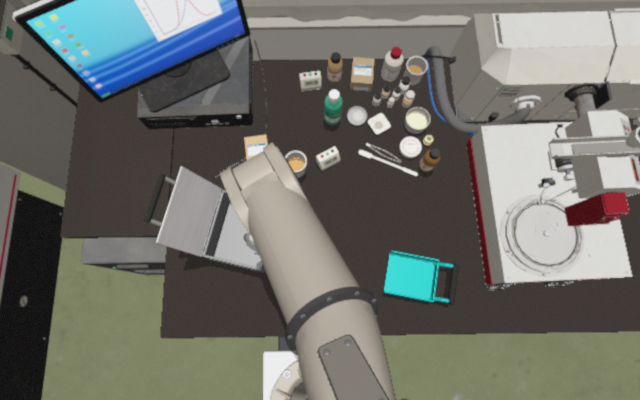

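The vials have slid towards the spout (wrist view, columns 430–490) and the tray is at about −48°. I'll continue to about −78°.

jog_arm(delta_pos=[[-0.12,0.15,0],[-0.25,0.3,0],[-0.36,0.46,0],[-0.46,0.63,0],[-0.55,0.8,0],[-0.63,0.98,0],[-0.7,1.16,0],[-0.77,1.34,0],[-0.82,1.52,0],[-0.86,1.68,0],[-0.89,1.84,0],[-0.89,1.84,0]], rotation=[[0,0,-0.04],[0,0,-0.09],[0,0,-0.14],[0,0,-0.19],[0,0,-0.24],[0,0,-0.29],[0,0,-0.34],[0,0,-0.395],[0,0,-0.44],[0,0,-0.49],[0,0,-0.53],[0,0,-0.53]], claw=[1,1,1,1,1,1,1,1,1,1,1,1])

```text
time: 18.43
eef_pos: [0.4927, 0.1248, 0.2389]
tcp_rot: [-0.154, 0.693, -0.308, 0.633]
force: [-2.2, 1.3, 27.9]
opening: 0.186
```

```bash
python3 - <<'E'
from h import *; import kin
s=manip.get_state();print(s['eef_pos'],s['force'],s['torque'],s['opening'],s['joint_pos'])
for n in ("wrist","top","scene"): cv2.imwrite(f"pics/{n}16.png",manip.capture(n)[:,:,::-1])
for p in (-74,-78,-80,-83):
    P,Rt=tip(p,np.radians(39.7)); d=delta(P,Rt,s); print(p,np.round(d[0],2),np.round(d[1],3))
E
```

```text
[0.4927 0.1248 0.2389] [-2.1677  1.3184 27.8597] [-2.6802  0.9311 -0.6928] 0.1860404699119066 [-0.218   0.4855 -0.5702  1.7306  0.5649  1.6378  0.375 ]
-74 [ 0.21 -0.24  0.03] [ 0.007 -0.004  0.074]
-78 [ 0.03 -0.05  0.03] [ 0.007 -0.004  0.004]
-80 [-0.05  0.06  0.03] [ 0.007 -0.004 -0.031]
-83 [-0.17  0.21  0.03] [ 0.007 -0.004 -0.083]
```

View pics/wrist16.png

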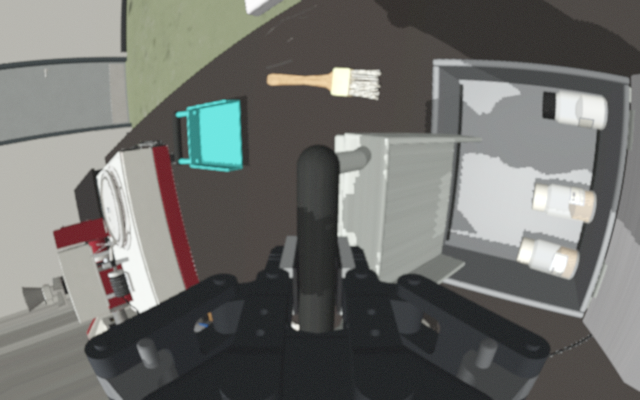

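View pics/scene16.png

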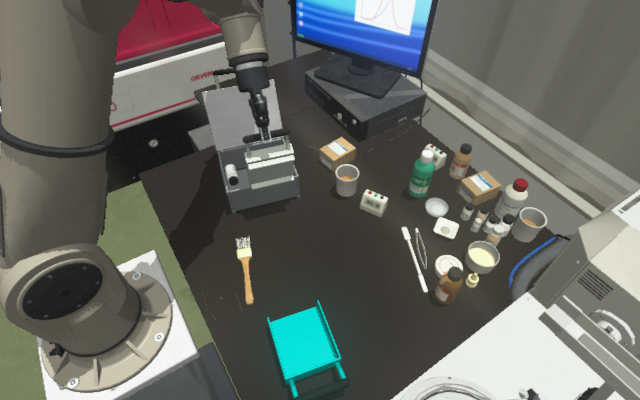

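All three vials lie in the bin (wrist view (575,108), (563,202), (547,257)). The tray is at about −78° with the cleat pressing on the rim. Now I'll reverse the arc, slightly lifted off.

```bash
python3 - <<'E'
from h import *
s=manip.get_state()
for p in (-78,-76,-73,-69,-65,-61,-57,-53,-49,-45,-41,-37,-33):
    P,Rt=tip(p,np.radians(39.7),press=-.004,s1=.003); d=delta(P,Rt,s); print(p,np.round(d[0],2),np.round(d[1],3))
E
```

```text
-78 [-0.16 -0.01  0.02] [ 0.006 -0.005  0.001]
-76 [-0.07 -0.11  0.02] [ 0.006 -0.005  0.036]
-73 [ 0.07 -0.26  0.02] [ 0.005 -0.005  0.088]
-69 [ 0.26 -0.45  0.02] [ 0.005 -0.005  0.158]
-65 [ 0.47 -0.62  0.02] [ 0.005 -0.005  0.228]
-61 [ 0.69 -0.78  0.02] [ 0.005 -0.005  0.297]
-57 [ 0.93 -0.93  0.02] [ 0.005 -0.006  0.367]
-53 [ 1.17 -1.05  0.02] [ 0.004 -0.006  0.437]
-49 [ 1.42 -1.16  0.02] [ 0.004 -0.006  0.507]
-45 [ 1.68 -1.26  0.02] [ 0.004 -0.006  0.577]
-41 [ 1.95 -1.33  0.03] [ 0.004 -0.006  0.647]
-37 [ 2.22 -1.39  0.03] [ 0.004 -0.006  0.716]
-33 [ 2.49 -1.42  0.03] [ 0.003 -0.007  0.786]
```

jog_arm(delta_pos=[[-0.16,-0.01,0],[-0.07,-0.11,0],[0.07,-0.26,0],[0.26,-0.45,0],[0.47,-0.62,0],[0.69,-0.78,0],[0.93,-0.93,0],[1.17,-1.05,0],[1.42,-1.16,0],[1.68,-1.26,0],[1.95,-1.33,0],[2.22,-1.39,0]], rotation=[[0,0,0],[0,0,0.036],[0,0,0.088],[0,0,0.158],[0,0,0.228],[0,0,0.297],[0,0,0.367],[0,0,0.437],[0,0,0.507],[0,0,0.577],[0,0,0.647],[0,0,0.716]], claw=[1,1,1,1,1,1,1,1,1,1,1,1])

```text
time: 19.58
eef_pos: [0.4688, 0.0262, 0.2028]
tcp_rot: [0.102, 0.703, -0.065, 0.701]
force: [-0.4, 1.2, -2.8]
opening: 0.188
```

```bash
python3 - <<'E'
from h import *
s=manip.get_state();print(s['force'],s['torque'],s['joint_pos'])
cv2.imwrite("pics/wrist17.png",manip.capture("wrist")[:,:,::-1])
for p in (-40,-37,-33,-29,-25,-21,-17,-13,-9,-5,-1,3):
    k=(p+37)/40
    P,Rt=tip(p,np.radians(39.7),press=-.004-.036*max(0,k),s1=.003); d=delta(P,Rt,s); print(p,np.round(d[0],2),np.round(d[1],3))
E
```

```text
[-0.3981  1.2079 -2.8477] [-0.1584  0.1394  0.0008] [ 0.3838  0.1612 -0.5867  2.0577  0.0488  0.936   1.1086]
-40 [-0.15  0.21  0.03] [ 0.    -0.008 -0.056]
-37 [-0.02  0.04  0.03] [-0.    -0.008 -0.004]
-33 [ 0.09 -0.11  0.03] [-0.    -0.008  0.066]
-29 [ 0.2  -0.27  0.03] [-0.001 -0.008  0.136]
-25 [ 0.33 -0.42  0.03] [-0.001 -0.008  0.206]
-21 [ 0.46 -0.56  0.03] [-0.001 -0.008  0.275]
-17 [ 0.6  -0.71  0.03] [-0.002 -0.008  0.345]
-13 [ 0.75 -0.85  0.04] [-0.002 -0.008  0.415]
-9 [ 0.91 -0.98  0.04] [-0.002 -0.008  0.485]
-5 [ 1.08 -1.11  0.04] [-0.002 -0.008  0.555]
-1 [ 1.25 -1.24  0.04] [-0.003 -0.008  0.625]
3 [ 1.43 -1.36  0.04] [-0.003 -0.008  0.694]
```

View pics/wrist17.png

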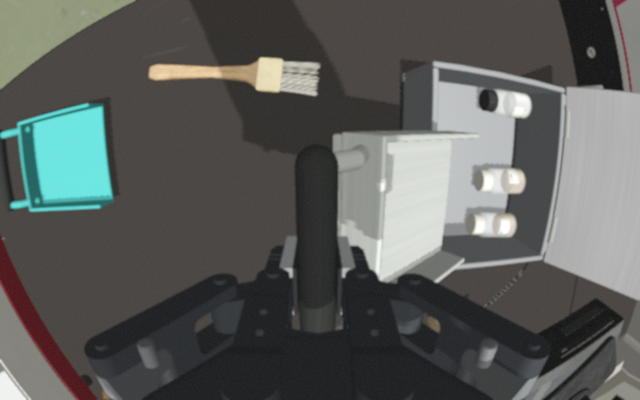

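jog_arm(delta_pos=[[0.05,-0.06,0],[0.12,-0.16,0],[0.2,-0.27,0],[0.33,-0.42,0],[0.46,-0.56,0],[0.6,-0.71,0],[0.75,-0.85,0],[0.91,-0.98,0],[1.08,-1.11,0],[1.25,-1.24,0],[1.43,-1.36,0],[1.43,-1.36,0]], rotation=[[0,0,0.04],[0,0,0.09],[0,0,0.136],[0,0,0.206],[0,0,0.275],[0,0,0.345],[0,0,0.415],[0,0,0.485],[0,0,0.555],[0,0,0.625],[0,0,0.694],[0,0,0.694]], claw=[1,1,1,1,1,1,1,1,1,1,1,1])

```text
time: 20.63
eef_pos: [0.4533, -0.0294, 0.1382]
tcp_rot: [0.342, 0.625, 0.176, 0.679]
force: [-0.6, -1.4, -4.3]
opening: 0.186
```

```bash
python3 - <<'E'
from h import *; import kin
m,_,_=kin.fit()
s=manip.get_state();print(s['force'],s['torque'],s['joint_pos'])
for n in ("wrist","top"): cv2.imwrite(f"pics/{n}18.png",manip.capture(n)[:,:,::-1])
crop("pics/wrist18.png","pics/wrist18a.png",320,110,500,290,4)
M=R.from_quat(s['tcp_rot']).as_matrix();print('alpha',np.degrees(np.arcsin(M[:2,0]@BY[:2])), 'y',np.degrees(np.arctan2(M[1,2],M[0,2])))
E
```

```text
[-0.6242 -1.3958 -4.3059] [-1.3836  0.3916  0.129 ] [ 0.9571  0.4398 -0.6178  2.1628 -0.6813  0.8591  2.2064]
alpha 43.28228174169846 y -14.153211619949017
```

View pics/wrist18a.png

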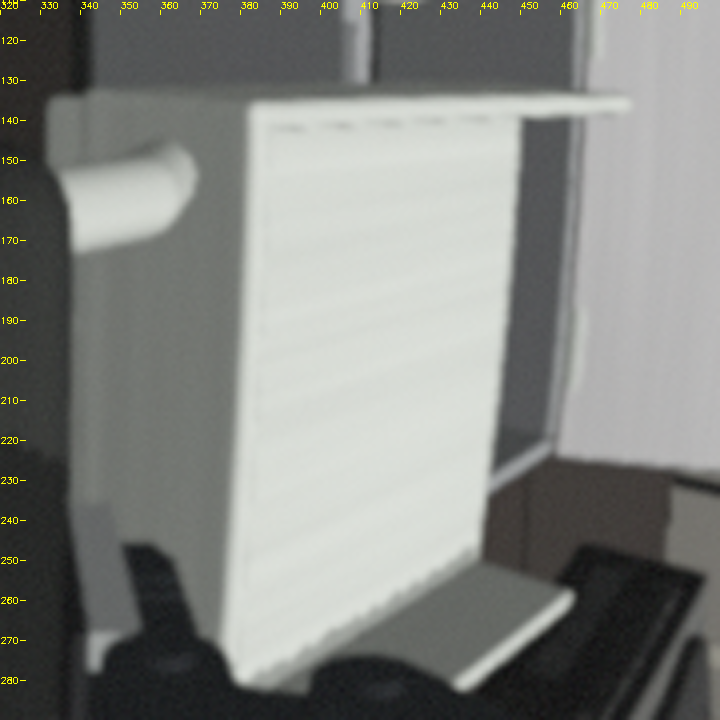

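View pics/top18.png

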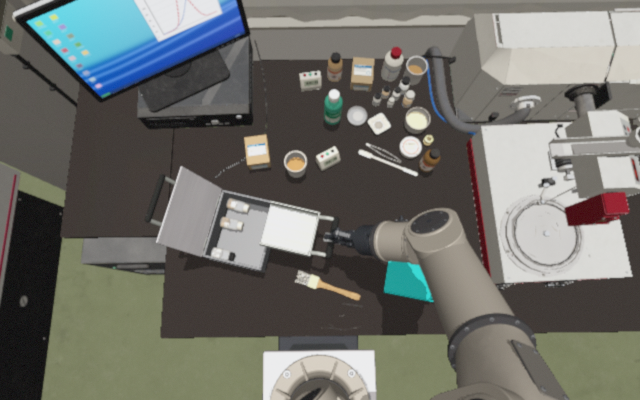

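The tray is empty and level (+2°), clear above the rim, and the vials are visible in the bin at (232,205), (231,223) and (222,255). I'll carry the tray back to its starting place.

```bash
cat >> h.py <<'E'
def place(h,pitch,ar,bar=(.5584,-.2018)):
    Rt=ori(TYAW,ar+pitch,1); return np.array([bar[0],bar[1],.05+h])+BOFF*Rt[:,0],Rt
E
python3 - <<'E'
from h import *
s=manip.get_state()
P,Rt=place(.11,np.radians(2),np.radians(41.2)); print(P,np.round(delta(P,Rt,s),2))
E
```

```text
[ 0.5548 -0.1909  0.1478] [[-2.46 -2.3   3.42]
 [-0.42  0.38  0.  ]]
```

jog_arm(delta_pos=[[-0.12,-0.11,0.17],[-0.35,-0.33,0.48],[-0.6,-0.56,0.83],[-0.85,-0.8,1.2],[-1.1,-1.03,1.55],[-1.35,-1.27,1.9],[-1.6,-1.5,2.25],[-1.85,-1.73,2.6],[-2.1,-1.96,2.92],[-2.3,-2.15,3.2],[-2.46,-2.3,3.42],[-2.46,-2.3,3.42]], rotation=[[-0.02,0.02,0],[-0.06,0.05,0],[-0.1,0.09,0],[-0.145,0.13,0],[-0.19,0.17,0],[-0.23,0.21,0],[-0.27,0.25,0],[-0.32,0.29,0],[-0.36,0.325,0],[-0.4,0.36,0],[-0.42,0.38,0],[-0.42,0.38,0]], claw=[1,1,1,1,1,1,1,1,1,1,1,1])

```text
time: 21.73
eef_pos: [0.5569, -0.1914, 0.1481]
tcp_rot: [0.15, 0.692, 0.362, 0.606]
force: [0.2, 0.0, -2.7]
opening: 0.188
```

```bash
python3 - <<'E'
from h import *
s=manip.get_state();print(s['force'],s['joint_pos'])
for n in ("wrist","top"): cv2.imwrite(f"pics/{n}19.png",manip.capture(n)[:,:,::-1])
for h in (.11,.08,.05,.03,.02,.01,.005,.002,0):
    P,Rt=place(h,np.radians(1),np.radians(41.2)); print(h,np.round(delta(P,Rt,s),2).tolist())
E
```

```text
[ 0.1835  0.0299 -2.715 ] [ 0.8189  0.7695 -0.5101  1.4996 -0.2187  1.4487  2.3241]
0.11 [[0.03, 0.01, -0.05], [0.0, -0.0, -0.02]]
0.08 [[0.57, -0.51, -0.04], [0.0, -0.0, -0.02]]
0.05 [[1.12, -1.02, -0.04], [0.0, -0.0, -0.02]]
0.03 [[1.49, -1.36, -0.04], [0.0, -0.0, -0.02]]
0.02 [[1.67, -1.53, -0.04], [0.0, -0.0, -0.02]]
0.01 [[1.85, -1.7, -0.04], [0.0, -0.0, -0.02]]
0.005 [[1.94, -1.79, -0.04], [0.0, -0.0, -0.02]]
0.002 [[2.0, -1.84, -0.04], [0.0, -0.0, -0.02]]
0 [[2.03, -1.87, -0.04], [0.0, -0.0, -0.02]]
```

View pics/wrist19.png

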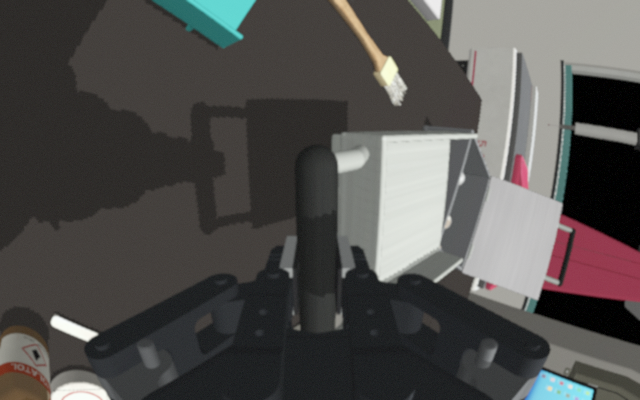

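The tray is empty and still held level. I'll lower it to about 5 mm, then ease it down.

jog_arm(delta_pos=[[0.15,-0.13,0],[0.4,-0.36,0],[0.65,-0.59,0],[0.9,-0.82,0],[1.15,-1.05,0],[1.4,-1.28,0],[1.6,-1.46,0],[1.75,-1.6,0],[1.85,-1.7,0],[1.91,-1.76,0],[1.94,-1.79,0],[1.94,-1.79,0]], rotation=[[0,0,-0.01],[0,0,-0.02],[0,0,-0.02],[0,0,-0.02],[0,0,-0.02],[0,0,-0.02],[0,0,-0.02],[0,0,-0.02],[0,0,-0.02],[0,0,-0.02],[0,0,-0.02],[0,0,-0.02]], claw=[1,1,1,1,1,1,1,1,1,1,1,1])

```text
time: 22.83
eef_pos: [0.5548, -0.1892, 0.0424]
tcp_rot: [0.144, 0.693, 0.356, 0.61]
force: [-0.1, -0.7, -2.5]
opening: 0.19
```

jog_arm(delta_pos=[[0.03,-0.03,0],[0.06,-0.06,0],[0.09,-0.08,0],[0.09,-0.08,0]], rotation=[[0,0,0],[0,0,0],[0,0,0],[0,0,0]], claw=[1,1,1,1])

```text
time: 23.17
eef_pos: [0.5547, -0.1891, 0.0375]
tcp_rot: [0.144, 0.693, 0.356, 0.61]
force: [-0.1, 0.7, -3.0]
opening: 0.188
```

jog_arm(delta_pos=[[0.02,-0.02,0],[0.035,-0.035,0],[0.035,-0.035,0]], rotation=[[0,0,0],[0,0,-0.01],[0,0,-0.01]], claw=[1,1,1])

```text
time: 23.42
eef_pos: [0.5549, -0.1894, 0.036]
tcp_rot: [0.14, 0.694, 0.353, 0.612]
force: [-1.3, -2.3, 2.9]
opening: 0.187
```

```bash
python3 - <<'E'
from h import *
s=manip.get_state();print(s['eef_pos'],s['force'],s['torque'])
M=R.from_quat(s['tcp_rot']).as_matrix();print('alpha',np.degrees(np.arcsin(-M[2,0]))-90, s['eef_pos']-BOFF*M[:,0])
cv2.imwrite("pics/wrist20.png",manip.capture("wrist")[:,:,::-1])
crop("pics/wrist20.png","pics/wrist20a.png",320,110,500,290,4)
E
```

```text
[ 0.5549 -0.1894  0.036 ] [-1.288  -2.2914  2.8859] [-0.6902  0.0014  0.3863]
alpha -41.391794270427674 [ 0.5584 -0.1999  0.0486]
```

View pics/wrist20a.png

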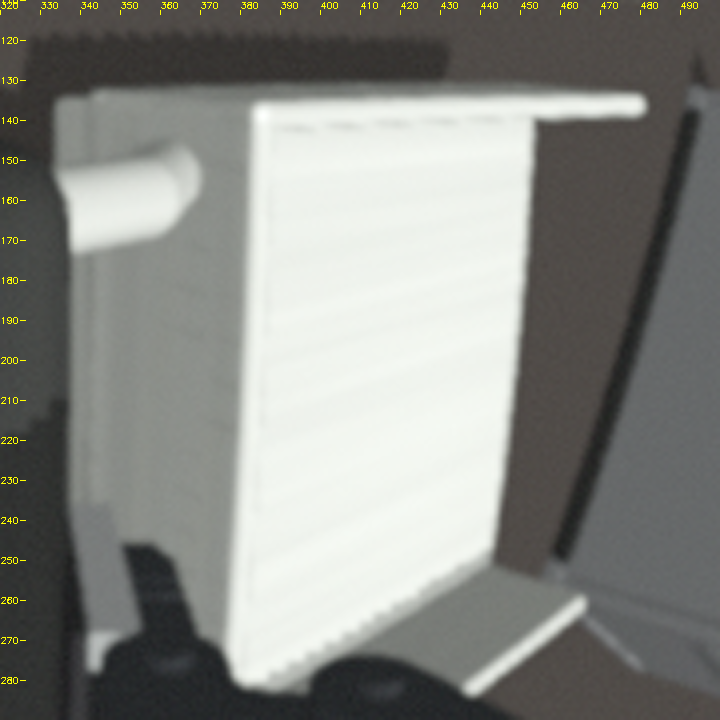

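The rear foot is down and pitch is about +1.4°. I'll level it by that amount, then open.

jog_arm(delta_pos=[[-0.01,0.02,0],[-0.01,0.03,0],[-0.01,0.03,0]], rotation=[[0,0,-0.015],[0,0,-0.025],[0,0,-0.025]], claw=[1,1,1])

```text
time: 23.72
eef_pos: [0.5547, -0.1883, 0.0376]
tcp_rot: [0.131, 0.696, 0.345, 0.616]
force: [-0.5, -0.1, 0.4]
opening: 0.191
```

jog_arm(delta_pos=[[0,0,0],[0,0,0],[0,0,0],[0,0,0],[0,0,0]], rotation=[[0,0,0],[0,0,0],[0,0,0],[0,0,0],[0,0,0]], claw=[0.5,0.3,0.1,0.1,0.1])

```text
time: 24.13
eef_pos: [0.5547, -0.1884, 0.0375]
tcp_rot: [0.131, 0.696, 0.345, 0.616]
force: [0.8, -1.0, 0.5]
opening: 0.451
```

jog_arm(delta_pos=[[-0.3,0,0],[-0.8,0,0],[-1.5,0,0],[-2.3,0,0],[-3.1,0,0],[-3.9,0,0],[-4.5,0,0],[-4.5,0,0]], rotation=[[0,0,0],[0,0,0],[0,0,0],[0,0,0],[0,0,0],[0,0,0],[0,0,0],[0,0,0]], claw=[0.1,0.1,0.1,0.1,0.1,0.1,0.1,0.1])

```text
time: 24.8
eef_pos: [0.5935, -0.302, 0.1799]
tcp_rot: [0.13, 0.695, 0.343, 0.619]
force: [0.7, -0.5, 0.1]
opening: 0.451
```

```bash
python3 - <<'E'
from h import *
s=manip.get_state();print(s['force'],s['joint_pos'])
for n in ("wrist","top","scene"): cv2.imwrite(f"pics/{n}21.png",manip.capture(n)[:,:,::-1])
# up & right so that the cameras see: raise
M=R.from_quat(s['tcp_rot']).as_matrix(); print(M.T@np.array([0,-.1,.12])/.04)
E
```

```text
[ 0.6737 -0.463   0.1139] [ 0.8278  0.8328 -0.4534  1.2425 -0.1574  1.6157  2.3506]
[-3.8241  0.0835 -0.7868]
```

View pics/wrist21.png

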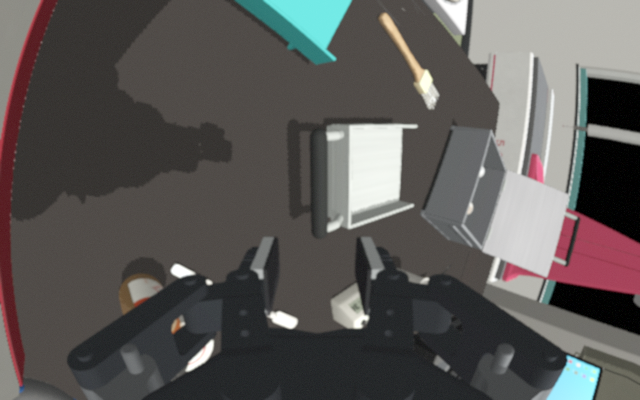

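View pics/top21.png

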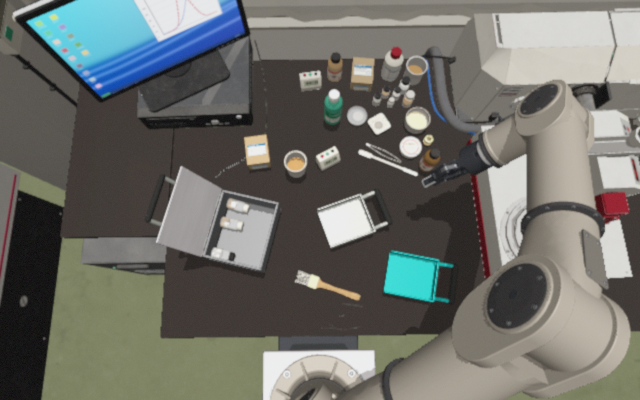

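The tray is back at (350,220) and released, the vials are in the bin, the lid is open, and the bystanders look unmoved. I'll check the numbers before handing in.

```bash
python3 - <<'E'
from h import *
crop("pics/top21.png","pics/top21a.png",310,180,395,255,9)
crop("pics/top21.png","pics/top21b.png",150,165,290,275,5)
a=cv2.imread("pics/top0.png");b=cv2.imread("pics/top21.png")
for n,(x,y,r) in dict(filter_box=(257,150,22),beaker=(295,164,18),timer=(328,157,16),bottle=(430,160,14)).items():
    t=cv2.cvtColor(a[y-r:y+r,x-r:x+r],6); w=cv2.cvtColor(b[y-r-6:y+r+6,x-r-6:x+r+6],6)
    m=cv2.minMaxLoc(cv2.matchTemplate(w,t,cv2.TM_CCOEFF_NORMED)); print(n,'shift px',m[3][0]-6,m[3][1]-6,'score',round(m[1],3))
E
```

```text
filter_box shift px 0 0 score 1.0
beaker shift px 0 0 score 1.0
timer shift px 0 0 score 1.0
bottle shift px 0 0 score 0.992
```

View pics/top21a.png

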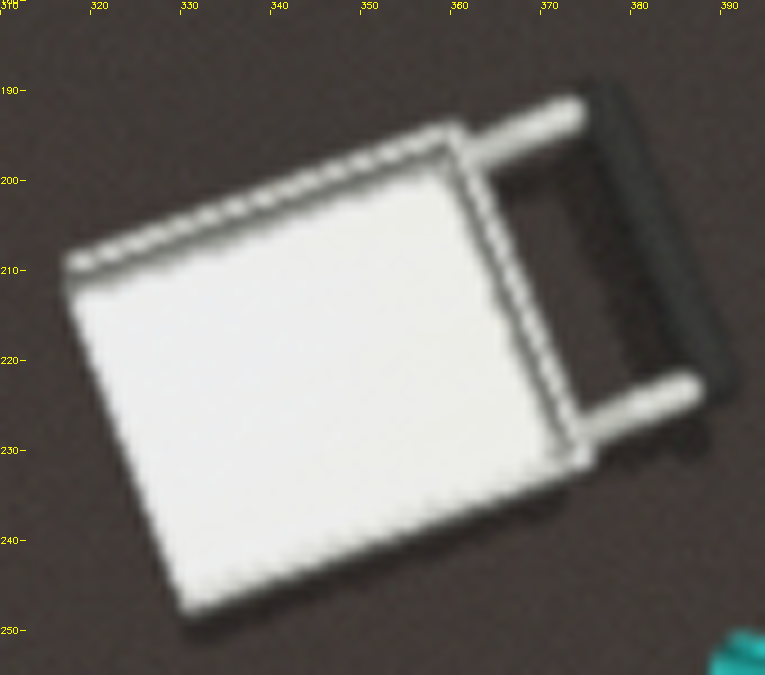

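View pics/top21b.png

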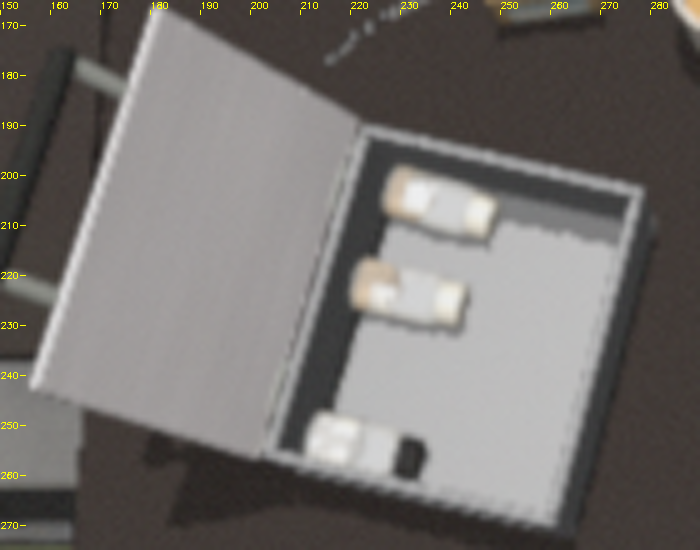

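View pics/scene21.png

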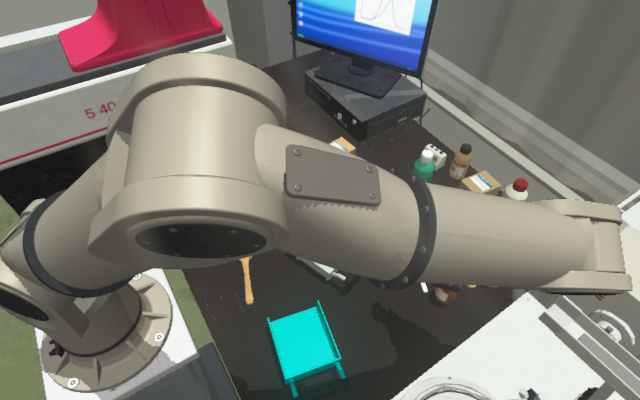

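The tray outline matches its level starting view to about 1 px, the three vials lie inside the bin, the lid is on its stop, and the bystanders have moved 0 px. Handing in.

```bash
python3 -c "
from plant import manip
print(manip.get_state()['time']); print(manip.hand_in())"
```

```text
24.95
the job is handed in; nothing more can be done
None
```

The job is handed in at about 25 s, and my last checks found nothing wrong; hand-in gives no verdict.

**What I did**
- **Lid:** I swung it open by its bar, lowered it onto its stop (the force rose sharply there) and let go.
- **Tipping:** I lifted the tray about 3° spout-up and set its floor on the near rim with the cleat outside. I tipped it to about 78° and all three vials fell into the bin.
- **Return:** I brought the tray back over the rim, set it down at its starting place and let go.

**Final pictures**
- **Vials and lid:** The three vials lie inside the bin. The lid is open and stayed put after I released it.
- **Tray:** It stands clear of the bin, and its outline matches the level starting view to about 1 px (2–3 mm).
- **Bystanders:** Timer, filter box and beaker match their start positions exactly (0 px, score 1.0); the bottle also shows 0 px (score 0.992).

**What disagreed**
- **Bin position:** My first bin position was about 3 mm off along its y; I corrected it before hooking.
- **Forces:** On the lid bar the force reached about 36 N in mid-swing and, briefly, about 85 N against the stop (wrist limit 120 N). The cleat pressed on the rim with about 28 N at full tip.
- **Tray grip:** The tray turned 1–2° in the grip. I read this from the wrist camera and allowed for it.
- **Not measured directly:** Tray-to-bin contact and the lid angle came from wrist force and the images.

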